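# Refit the seeder's outlet covers and rack its gate plates

### The arm

A 6-joint arm with a two-finger parallel gripper is mounted at the origin on the work surface. World frame = base frame: x ahead of the robot, y to its left, z up, the work surface at z = 0. Lengths are in mm, angles in rad, forces in N, time in s.
With the tool pointing down it reaches from about 350 to 975 mm from the base axis. Payload 7.1 kg.
Tool frame: the origin (TCP) lies between the finger pads; the fingertips stand 8 mm ahead of it and the grasp point (between the pads) lies 11 mm behind it; x points along the fingers, y is the direction in which the jaws open and shut, and the axes are right-handed (so a half turn about x gives the same grasp; the last joint's range is limited). The gripper opens to 88 mm and grips with 3 to 60 N. Pads are 20 mm wide; open, the fingers measure 115 mm over their backs; the gripper's body (75 mm by 178 mm) begins 61 mm behind the grasp point.
Start: joints at [1.218, 0.423, 1.63, -0, 1.089, -0.019], TCP at [204.74, 590.496, 201.075] pointing down, gripper open.
Joint ranges: [-3, 3], [-0.9, 2.11], [0.09, 2.58], [-1.31, 4.45], [0.11, 2.69], [-2.54, 2.54]. Speed limits (rad/s): [2.39, 2.39, 3.01, 3.14, 3.14, 3.14].

### API

Orientations are given as a rotation vector (axis times angle).
In Python, from workcell import ctrl gives the robot as it stands.
- The arm moves only by the tool apply_moves, never from a script. Its argument "increments" is a list of rows, each an object with "gripper": the opening in per cent of the stroke, from 0 (shut) to 100 (fully open); "delta_pos": the shift along the tool's x, y, z in cm, a list of three; "dr": the turn, a rotation vector about the tool's x, y, z in rad, a list of three. In form: [{"gripper": gripper, "delta_pos": [dx, dy, dz], "dr": [ax, ay, az]}, ...]. A call has exactly 5 rows; each row shifts and turns the commanded pose from where the row before left it, along the tool's axes as they then stand; what a row does not reach is not made up. A row lasts 1/12 s, in which the tool goes at most 41.7 mm and 7.16 degrees, less where a joint would pass 70% of its speed; a pose out of reach is approached as far as the arm can. A call with a gripper value outside its range is refused whole. The fingers move at their own pace and stop on an object; the grip force is fixed at half the most. Time passes only in rows, so rows that do not move let the fingers close, or fill a call up. It gives the time, the measured TCP pose, the force and the opening at its end, in the units of the state.
- ctrl.get_obs(): the state, without advancing time (a new reading comes with each control period).
- ctrl.get_image(name): name is "scene" or "top"; returns a dict with "img" (384x512x3 uint8, red, green, blue), "range_z" (384x512 float32, mm along the optical axis (not along the pixel's ray), 0 where there is no reading), "mtx" (3x3 intrinsics, pixels), "rvec" (rotation vector, rad) and "tvec" (3), from world to camera coordinates, as OpenCV has them. Camera axes: x right, y down, z forward; pixel columns grow to the right and rows downward; lengths in mm; the calibration is good to about 2 mm. A picture is of the moment at which its call begins.
- ctrl.close_job(): hands the job in, once; it reports no verdict.
The state is a dict: "t": time; "qpos": joint angles; "qvel": joint speeds; "joint_torque": joint torques, N m; "ee_pos": TCP position; "orientation": TCP orientation; "ft_force": force on the tool from outside, world axes, zero at the start; "moment": the same for the moment, N m; "width": finger opening in mm.
Only numpy, scipy, OpenCV 4.12 (cv2) and the standard library are available. Lean on these libraries where they do the work, as an engineer would, in place of code of your own. Each camera call takes 0.05 s, during which the arm holds its last target. There are 200 camera calls.

### The job

The bench seeder's parts have been washed and are to be made ready for work. Turn each loose aluminium outlet cover until its L-shaped outline matches and lay it fully home in a pocket of the grey metering housing, one cover to a pocket, and take each steel gate plate from the drying stand and stand it on edge upright, fully down in a slot of the wooden rack, one plate to a slot. Any pocket, slot and order will do; do not knock over the lubricant can or the jar.

Things in the scene. Friction and masses are not known exactly. Their poses are not given: they have to be found in the camera images.
- cover0: outlet cover (loose, may be absent; all covers alike), sizes in mm: flat aluminium L-shaped plate 8 thick with an upright grip rib, 140 g. Origin: underside, centre of the L's long bar, which is 84 along x and 40 along y; z up. Lug of the L: x +12 to +42, y +20 to +46. Rib: centred on the origin, 40 along x, 12 thick along y, from 8 to 36 above the underside; grip it from above across y
- cover0_lug (a point): underside of that cover at the middle of its lug, (27, 33, 0) mm in the cover's frame
- pocket0 (a point): pocket in the top of the fixed grey metering housing (block 112 by 288 mm, 48 high): L-shaped cutout 8 mm deep, a cover's outline with 2 mm clearance all round. The point: pocket floor, 40 mm above the bench, where a seated cover's origin lies. Site axes are the housing's; the way round is given by pocket0_lug: it fits one way only. A seated cover is flush, its rib above
- pocket0_lug (a point): on the floor of pocket 0, where a seated cover's lug point lies, 43 mm from the point pocket0
- plate0: gate plate (loose, may be absent; all plates alike), sizes in mm: flat steel rectangle 6 thick (x), 66 wide (y), 90 high (z), 130 g. Origin: centre of its lower edge. Starts on a fixed drying stand, lower edge on a ledge 30 above the bench, leaning 0.42 rad from upright with its top towards the robot; pinch it across its thickness over the top edge, tool tilted along the plate
- slot0 (a point): slot of the fixed wooden rack (200 by 94 mm, 34 high). The point: centre of the slot floor, 10 mm above the bench. Slot 10 mm wide (point x), 74 mm long (point y), 24 mm deep. A plate stands in it, lower edge on the floor, thickness along x, its middle at the point
- cover1: outlet cover, same as cover0; lies flat on the bench at any yaw
- cover1_lug (a point): underside of that cover at the middle of its lug, (27, 33, 0) mm in the cover's frame
- pocket1 (a point): middle pocket, like pocket0 but turned half round, so its lug cutout is on the other side; same kind of point. Covers seated in neighbouring pockets have their ribs 70 or 122 mm apart
- pocket1_lug (a point): on the floor of pocket 1, where a seated cover's lug point lies, 43 mm from the point pocket1
- plate1: gate plate, same as plate0. The plates stand side by side, about 90 mm apart. The stand's back board (robot's side of the plate, 8 mm thick) covers the lowest 50 mm of a plate; the top 40 mm is free on both faces
- slot1 (a point): middle slot, same as slot0, 66 mm from it along x
- cover2: outlet cover, same as cover0; lies flat on the bench at any yaw
- cover2_lug (a point): underside of that cover at the middle of its lug, (27, 33, 0) mm in the cover's frame
- pocket2 (a point): third pocket, like pocket0 and facing the same way, 192 mm from it along the housing's long side (y)
- pocket2_lug (a point): on the floor of pocket 2, where a seated cover's lug point lies, 43 mm from the point pocket2
- plate2: gate plate, same as plate0. Either face may look either way in the rack. Hold a plate until it is in its slot: lying flat it is hard to pick up
- slot2 (a point): third slot, same as slot0, 132 mm from it along x
- can: closed black lubricant can, 62 mm across, 120 high, loose bystander at the back; origin under its centre
- jar: glass jar with metal lid, 66 mm across, 80 high, loose bystander at the back; origin under its centre
Mind the look-alikes: they are no part of the job. Several things look just like the part that bears slot0: the one meant starts farthest to the robot's left.

How it is judged (in metres and radians):
At the end, for the whole second after the job is handed in: Each cover present is home in a pocket (origin within 5 mm, lug point within 6 mm, height included); each plate present stands in a slot (lower edge within 5 mm of its floor, 5 mm across, 8 mm along, leaning under 0.25 rad); all at rest. One per place (((distance between cover0 and pocket0 below 0.005 m and distance between cover0_lug and pocket0_lug below 0.006 m) or (distance between cover0 and pocket1 below 0.005 m and distance between cover0_lug and pocket1_lug below 0.006 m) or (distance between cover0 and pocket2 below 0.005 m and distance between cover0_lug and pocket2_lug below 0.006 m)) and linear speed of each of cover0, cover1, cover2, plate0, plate1, plate2 below 0.02 m/s and ((distance between cover1 and pocket0 below 0.005 m and distance between cover1_lug and pocket0_lug below 0.006 m) or (distance between cover1 and pocket1 below 0.005 m and distance between cover1_lug and pocket1_lug below 0.006 m) or (distance between cover1 and pocket2 below 0.005 m and distance between cover1_lug and pocket2_lug below 0.006 m)) and ((distance between cover2 and pocket0 below 0.005 m and distance between cover2_lug and pocket0_lug below 0.006 m) or (distance between cover2 and pocket1 below 0.005 m and distance between cover2_lug and pocket1_lug below 0.006 m) or (distance between cover2 and pocket2 below 0.005 m and distance between cover2_lug and pocket2_lug below 0.006 m)) and ((x of plate0 in the frame of slot0 between -0.005 and 0.005 m and y of plate0 in the frame of slot0 between -0.008 and 0.008 m and z of plate0 in the frame of slot0 below 0.005 m) or (x of plate0 in the frame of slot1 between -0.005 and 0.005 m and y of plate0 in the frame of slot1 between -0.008 and 0.008 m and z of plate0 in the frame of slot1 below 0.005 m) or (x of plate0 in the frame of slot2 between -0.005 and 0.005 m and y of plate0 in the frame of slot2 between -0.008 and 0.008 m and z of plate0 in the frame of slot2 below 0.005 m)) and angle between each of plate0, plate1, plate2's own z axis and vertical below 0.25 rad and ((x of plate1 in the frame of slot0 between -0.005 and 0.005 m and y of plate1 in the frame of slot0 between -0.008 and 0.008 m and z of plate1 in the frame of slot0 below 0.005 m) or (x of plate1 in the frame of slot1 between -0.005 and 0.005 m and y of plate1 in the frame of slot1 between -0.008 and 0.008 m and z of plate1 in the frame of slot1 below 0.005 m) or (x of plate1 in the frame of slot2 between -0.005 and 0.005 m and y of plate1 in the frame of slot2 between -0.008 and 0.008 m and z of plate1 in the frame of slot2 below 0.005 m)) and ((x of plate2 in the frame of slot0 between -0.005 and 0.005 m and y of plate2 in the frame of slot0 between -0.008 and 0.008 m and z of plate2 in the frame of slot0 below 0.005 m) or (x of plate2 in the frame of slot1 between -0.005 and 0.005 m and y of plate2 in the frame of slot1 between -0.008 and 0.008 m and z of plate2 in the frame of slot1 below 0.005 m) or (x of plate2 in the frame of slot2 between -0.005 and 0.005 m and y of plate2 in the frame of slot2 between -0.008 and 0.008 m and z of plate2 in the frame of slot2 below 0.005 m))); the robot touches nothing.
It fails at once if the lubricant can is knocked over (angle between can's own z axis and vertical above 0.6 rad).
It fails at once if the jar is knocked over (angle between jar's own z axis and vertical above 0.6 rad).
Of cover0, cover1, cover2, plate0, plate1, plate2 only 4 to 6 are there at a start; the rules pass over those that are not, and their reading is None.
At some moment in a run one of cover0, cover1, cover2 may be knocked a few centimetres aside while the robot is not near it.
It also fails if it takes over 210 s, if anything falls off the work surface, if the arm or the gripper's body presses on something with over 40 N, if the wrist force passes 120 N, or if a joint passes its speed limit or range.

## Working session

There is one attempt and no reset: what is moved stays moved. The work goes in short steps, Python scripts to look and compute and a tool call to move; the robot and the scene stay as the last step left them, time stands still between calls to the robot, and variables do not carry over. Pictures are saved under pics/ and viewed, about 12 in all and at most 16, crops included, and the job is handed in when it is done.

Besides the shell and the picture viewer there is one more tool, called as name(argument=value, ...) on one line, values as JSON. apply_moves: Moves the arm, as the interface text tells. Its arguments: {"type":"object","properties":{"increments":{"type":"array","items":{"type":"object","properties":{"gripper":{"type":"number"},"delta_pos":{"type":"array","items":{"type":"number"}},"dr":{"type":"array","items":{"type":"number"}}}}}},"required":["increments"]}

```bash
ls; mkdir -p pics; python3 - <<'E'
from workcell import ctrl
import cv2,numpy as np
print(ctrl.get_obs())
for n in ("scene","top"):
    d=ctrl.get_image(n); np.savez(f"{n}0.npz",**d)
    cv2.imwrite(f"pics/{n}0.png",cv2.resize(d["img"][...,::-1],None,fx=1.5,fy=1.5,interpolation=cv2.INTER_CUBIC))
    R=cv2.Rodrigues(np.array(d["rvec"],float))[0]; print(n,d["mtx"],-R.T@np.array(d["tvec"]).ravel(),R)
E
```

```text
pics
{'t': 0.0, 'qpos': array([ 1.21801238e+00,  4.23837115e-01,  1.63066693e+00, -1.47989344e-05,
        1.08862198e+00, -1.89754380e-02]), 'qvel': array([ 0.00078104,  0.00083791, -0.00021424,  0.00030161,  0.00284055,
        0.00073251]), 'joint_torque': array([ 1.88624887e-03, -5.44644570e+01, -2.73655701e+01,  6.44232729e-02,
        2.28696002e-02, -1.10662854e-04]), 'ee_pos': array([204.54032355, 589.96349327, 200.31312372]), 'orientation': array([ 0.26076674,  1.5551481 , -0.2631468 ]), 'ft_force': array([ 0.90814343, -0.1471925 , -0.24004058]), 'moment': array([-0.0276319 , -0.01975512, -0.02132734]), 'width': 87.69714078517312}
scene [[370.65374575   0.         257.56973984]
 [  0.         370.65374575 187.622021  ]
 [  0.           0.           1.        ]] [ 971.91678261 -432.37471565  734.94140637] [[ 0.75350712  0.65738133 -0.008764  ]
 [ 0.48032846 -0.55956888 -0.67540154]
 [-0.44890042  0.50471028 -0.73739809]]
top [[421.27567096   0.         261.16672397]
 [  0.         421.27567096 190.2131955 ]
 [  0.           0.           1.        ]] [ 378.60758034   17.78100373 1140.37271705] [[-0.00717873 -0.99997101 -0.00253952]
 [-0.98561022  0.00750449 -0.16886733]
 [ 0.16888149  0.00129072 -0.98563552]]
```

View pics/scene0.png

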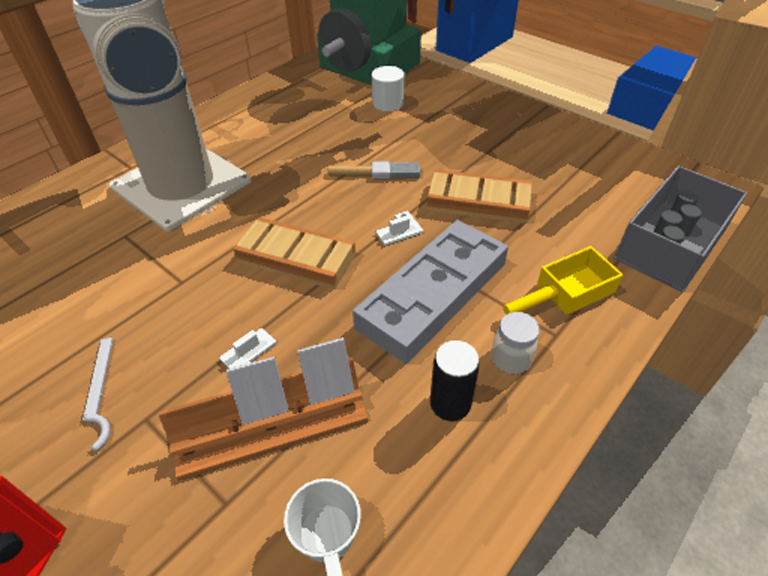

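View pics/top0.png

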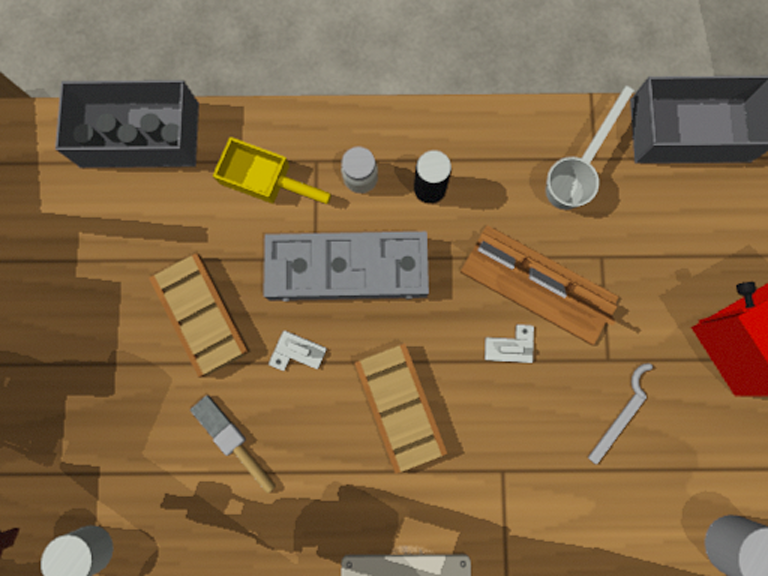

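Top view (×1.5 px): the intended rack is at (198,315), being leftmost; a look-alike is at (400,407). The housing is at (346,265), covers at (300,350) and (510,345), and two plates at (495,255) and (548,280). The can is at (432,175) and the jar at (358,168). That makes 4 parts in all.

```bash
cat > h.py <<'E'
import numpy as np,cv2
from scipy.spatial.transform import Rotation as Rot
def load(n,k="0"): return dict(np.load(f"{n}{k}.npz"))
def cam(d):
    R=cv2.Rodrigues(np.array(d["rvec"],float))[0]; return R,-R.T@np.array(d["tvec"],float).ravel(),np.array(d["mtx"])
def cloud(d):
    R,C,K=cam(d); z=d["range_z"]; v,u=np.indices(z.shape)
    p=np.stack([(u-K[0,2])/K[0,0]*z,(v-K[1,2])/K[1,1]*z,z],-1)
    return p@R+C
def ray(d,uv,z):
    R,C,K=cam(d); uv=np.atleast_2d(np.array(uv,float))
    r=np.c_[(uv[:,0]-K[0,2])/K[0,0],(uv[:,1]-K[1,2])/K[1,1],np.ones(len(uv))]@R
    return C+r*((z-C[2])/r[:,2:])
def rect(pts):
    (c,s,a)=cv2.minAreaRect(pts.astype(np.float32)); return np.round(c,1),np.round(s,1),round(a,2)
def snap(n,k):
    from workcell import ctrl
    d=ctrl.get_image(n); np.savez(f"{n}{k}.npz",**d); return d
E
python3 - <<'E'
from h import *
for n in("top","scene"):
    d=load(n);P=cloud(d);ok=d["range_z"]>0;hsv=cv2.cvtColor(d["img"],cv2.COLOR_RGB2HSV)
    z=P[...,2]; x=P[...,0];y=P[...,1]
    bench=ok&(abs(z)<6)&(x>350)&(x<650)&(abs(y)<350); print(n,"bench",np.median(z[bench]),z[bench].std())
    def seg(name,m,zp):
        m=(m&ok).astype(np.uint8)
        c,l,st,ce=cv2.connectedComponentsWithStats(m)
        for i in range(1,c):
            if st[i,4]<12: continue
            q=l==i
            cs=max(cv2.findContours(q.astype(np.uint8),0,2)[0],key=len)
            vv,uu=np.nonzero(q)
            print(name,st[i],"zmed %.1f"%np.median(z[q]),"ray",rect(ray(d,np.c_[uu,vv],zp)[:,:2]),"cen",ray(d,np.c_[uu,vv],zp)[:,:2].mean(0).round(1))
    H,S,V=[hsv[...,i].astype(int) for i in range(3)]
    w=(x>250)&(x<800)&(abs(y)<420)
    seg("housing",w&(S<60)&(abs(z-48)<5)&(x>480)&(x<700)&(y>-100),48)
    seg("rack",w&(S>60)&(abs(z-34)<5)&(y>0),34)
    seg("rib",w&(S<50)&(z>28)&(z<40)&(x<540),36)
    seg("coverflat",w&(S<50)&(z>4)&(z<14)&(x<560),8)
    seg("plates",w&(S<60)&(z>55)&(z<125)&(x>450)&(x<700),80)
    seg("tall",w&(z>70)&(x>640),80)
E
```

```text
top bench 0.3972607733555833 2.145637394904491
housing [ 176  155  110   44 2625] zmed 48.2 ray (array([605.2, 100.3]), array([113.3, 287.7]), 0.75) cen [603.3 102.5]
rack [145 108   5   9  14] zmed 34.8 ray (array([788.6, 330.9]), array([ 5.1, 25.1]), 66.24) cen [788.1 331.6]
rack [183 108  38  28 265] zmed 34.2 ray (array([757.9, 176.7]), array([102.,  52.]), 69.36) cen [750. 182.]
rack [157 124  12   5  13] zmed 34.4 ray (array([749. , 287.9]), array([32.7,  2.6]), 68.52) cen [748.6 287.1]
rack [173 127  10   6  14] zmed 32.6 ray (array([735.6, 244.9]), array([11.8, 25.8]), 18.88) cen [736.  243.9]
rack [ 110  169   55   83 2237] zmed 34.2 ray (array([519.7, 362.3]), array([201.2,  95. ]), 28.61) cen [514.6 357.1]
rack [ 237  230   33   85 1416] zmed 34.3 ray (array([354.7,  39. ]), array([212.1,  82.5]), 2.3) cen [369.7  29.6]
rib [192 228  15  10  68] zmed 35.9 ray (array([457.2, 183.1]), array([40.2, 11.6]), 66.68) cen [457.2 182.7]
rib [334 230  15   6  67] zmed 36.3 ray (array([ 454. , -188.6]), array([37.3, 11.7]), 83.86) cen [ 454.1 -188.6]
coverflat [324 217  32  25 491] z
[... 1857 characters left out ...]
4. ]
coverflat [147 219  37  27 342] zmed 6.5 ray (array([ 457.6, -190.4]), array([83.4, 42.7]), 84.76) cen [ 459.6 -190.9]
coverflat [ 56 225  19  67 507] zmed 6.8 ray (array([ 337.6, -383.2]), array([ 35. , 184.4]), 58.32) cen [ 337.8 -382.1]
plates [198 225  36  35 832] zmed 85.3 ray (array([ 609.6, -157.3]), array([68.3, 72.2]), 58.1) cen [ 608.5 -158.4]
plates [151 238  39  35 904] zmed 85.1 ray (array([ 559.2, -243.5]), array([67.6, 70.9]), 61.27) cen [ 559.3 -242.9]
tall [333 208  26  23 403] zmed 78.5 ray (array([776.8,  73.5]), array([62.7, 47.5]), 89.49) cen [779.1  73.2]
tall [288 227  31  38 946] zmed 117.4 ray (array([752.2, -43.4]), array([62.3, 92.7]), 31.41) cen [753.1 -44.7]
```

```bash
python3 - <<'E'
from h import *
a=np.deg2rad(0.76)
for n,c in(("top",(605.2,100.3)),("scene",(607.3,98.5))):
    d=load(n);P=cloud(d);zz=P[...,2]
    v,u=np.indices(zz.shape); Q=ray(d,np.c_[u.ravel(),v.ravel()],40)[:,:2]-c
    X=Q@[np.cos(a),np.sin(a)];Y=Q@[-np.sin(a),np.cos(a)]
    off={"top":0.3,"scene":-1.5}[n]
    m=(abs(X)<52)&(abs(Y)<140)&(abs(zz.ravel()-40-off)<3.5)
    l=cv2.connectedComponents(m.reshape(zz.shape).astype(np.uint8))
    for i in range(1,l[0]):
        q=(l[1].ravel()==i)
        if q.sum()<60: continue
        print(n,"pocket floor X %.1f %.1f Y %.1f %.1f n%d"%(X[q].min(),X[q].max(),Y[q].min(),Y[q].max(),q.sum()))
        # extents split by X half -> where is lug
        for lo,hi in((-45,-16),(-8,8),(16,45)):
            k=q&(X>lo)&(X<hi)
            if k.sum(): print("   X",lo,hi,"Y",Y[k].min().round(1),Y[k].max().round(1))
    # rack slots: profile of brightness along rack long axis
    rc={"top":(519.7,362.3),"scene":(521.7,359.6)}[n];b=np.deg2rad(28.63)
    Q=ray(d,np.c_[u.ravel(),v.ravel()],34)[:,:2]-rc
    X=Q@[np.cos(b),np.sin(b)];Y=Q@[-np.sin(b),np.cos(b)]
    V=d["img"].max(2).ravel()
    k=(abs(Y)<30)&(abs(X)<98); h=np.histogram(X[k],np.arange(-98,99,3),weights=V[k].astype(float))[0]/np.maximum(1,np.histogram(X[k],np.arange(-98,99,3))[0])
    for s in(-66,0,66):
        e=np.arange(-96.5,97,3)[:len(h)];w=np.where(abs(e-s)<15,np.clip(np.percentile(h,60)-h-15,0,None),0);print(n,"slot",s,(w@e/w.sum()).round(1))
d=load("top");cv2.imwrite("pics/crop0.png",np.hstack([cv2.resize(d["img"][150:260,95:225,::-1],None,fx=3.8,fy=3.8,interpolation=cv2.INTER_CUBIC),cv2.resize(d["img"][150:260,215:295,::-1],None,fx=3.8,fy=3.8,interpolation=cv2.INTER_CUBIC)]))
# plates
for n in("scene","top"):
    d=load(n);P=cloud(d);hsv=cv2.cvtColor(d["img"],cv2.COLOR_RGB2HSV);z=P[...,2];x=P[...,0];y=P[...,1]
    m=((hsv[...,1]<60)&(z>45)&(z<125)&(x>500)&(x<660)&(y<-110)&(y>-300)&(d["range_z"]>0)).astype(np.uint8)
    c,l,st,ce=cv2.connectedComponentsWithStats(m)
    for i in range(1,c):
        if st[i,4]<100: continue
        p=P[l==i];cen=np.median(p,0);U,S,Vt=np.linalg.svd(p-cen,full_matrices=False);
        keep=abs((p-cen)@Vt[2])<3;p=p[keep];cen=p.mean(0);Vt=np.linalg.svd(p-cen,full_matrices=False)[2]
        nn=Vt[2]*np.sign(Vt[2][2]+1e-9);yaw=np.degrees(np.arctan2(nn[1],nn[0]))
        wd=np.cross(nn,[0,0,1]);wd/=np.linalg.norm(wd);up=np.cross(wd,nn)*1.;up*=np.sign(up[2])
        s=(p-cen)@wd;t=(p-cen)@up
        print(n,len(p),"cen",cen.round(1),"n",nn.round(3),"yaw",yaw.round(1),"lean",np.arcsin(nn[2]).round(3),"w",np.percentile(s,[1,99]).round(1),"t",np.percentile(t,[1,99]).round(1))
        mid=cen+wd*(s.max()+s.min())/2; top=mid+up*t.max(); print("   top edge mid",top.round(1),"wd",wd.round(3),"up",up.round(3))
E
```

```text
top pocket floor X -44.2 45.6 Y -131.4 -60.2 n577
   X -45 -16 Y -131.1 -88.0
   X -8 8 Y -131.4 -88.8
   X 16 45 Y -130.1 -60.2
top pocket floor X -40.9 46.9 Y 63.0 130.2 n573
   X -45 -16 Y 63.0 105.5
   X -8 8 Y 63.0 105.7
   X 16 45 Y 63.1 130.2
top pocket floor X -42.5 45.2 Y -35.3 36.5 n576
   X -45 -16 Y -35.3 36.5
   X -8 8 Y -6.3 33.7
   X 16 45 Y -6.7 33.7
top slot -66 -63.9
top slot 0 2.0
top slot 66 68.0
scene pocket floor X -47.2 37.4 Y 69.5 136.4 n412
   X -45 -16 Y 69.6 109.7
   X -8 8 Y 69.9 134.0
   X 16 45 Y 69.5 136.4
scene pocket floor X -47.9 38.1 Y -27.1 40.1 n471
   X -45 -16 Y -27.1 39.4
   X -8 8 Y -1.0 40.1
   X 16 45 Y -1.2 39.6
scene pocket floor X -47.6 37.6 Y -124.3 -57.2 n579
   X -45 -16 Y -124.2 -82.4
   X -8 8 Y -124.2 -70.1
   X 16 45 Y -124.3 -57.2
scene slot -66 -65.6
scene slot 0 0.1
scene slot 66 66.2
scene 942 cen [ 613.4 -161.9   80.1] n [ 0.789 -0.458  0.41 ] yaw -30.2 lean 0.422 w [-32.3  31.7] t [-37.5  35.1]
   top edge mid [ 600.6 -154.   113.6] wd [-0.502 -0.865  0.   ] up [-0.354  0.206  0.912]
scene 1017 cen [ 565.  -245.7   80. ] n [ 0.788 -0.46   0.409] yaw -30.3 lean 0.421 w [-32.2  31.7] t [-37.5  35.6]
   top edge mid [ 552.2 -237.9  113.4] wd [-0.504 -0.864  0.   ] up [-0.353  0.206  0.913]
top 117 cen [ 613.6 -161.6   83.4] n [ 0.79  -0.458  0.409] yaw -30.1 lean 0.421 w [-31.6  31. ] t [-39.7  35. ]
   top edge mid [ 600.7 -153.8  117.1] wd [-0.502 -0.865  0.   ] up [-0.354  0.205  0.913]
top 128 cen [ 564.8 -244.8   84.3] n [ 0.789 -0.458  0.411] yaw -30.1 lean 0.423 w [-31.2  32.1] t [-40.6  34.8]
   top edge mid [ 551.8 -238.1  116.5] wd [-0.502 -0.865  0.   ] up [-0.355  0.206  0.912]
```

View pics/crop0.png

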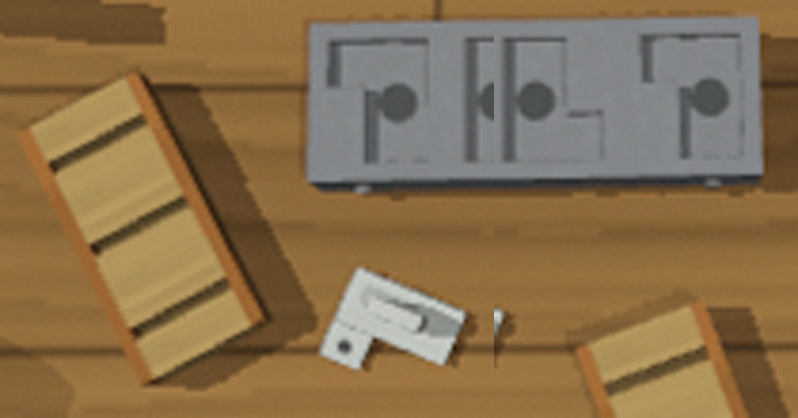

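The top view puts the pockets at housing-frame Y of −109, 13 and +83. Lugs point +X+Y on the outer two and −X−Y on the middle one. Rack slots sit at −66, 0 and 66, and both plates lean 0.42 rad, all matching the given sizes.

Next is a planner helper, then cover A, at (459, 182.6) with yaw 66.8°.

```bash
cat >> h.py <<'E'
def down(deg):
    c,s=np.cos(np.deg2rad(deg)),np.sin(np.deg2rad(deg)); return np.array([[0,c,s],[0,s,-c],[-1,0,0.]])
def plan(wps,step=35,rs=.115,start=None):
    """wps: (pos,R) ; prints rotation rows then translation rows for each leg"""
    if start is None:
        from workcell import ctrl
        o=ctrl.get_obs(); p=np.array(o["ee_pos"]);R=Rot.from_rotvec(o["orientation"]).as_matrix()
        print("t %.1f p %s y-dir %.1f deg x %s F %s w %.1f q %s"%(o["t"],p.round(1),np.degrees(np.arctan2(R[1,1],R[0,1])),R[:,0].round(3),np.round(o["ft_force"],1),o["width"],np.round(o["qpos"],2)))
    else: p,R=start
    for P,G in wps:
        G=R if G is None else G; P=np.array(P,float)
        r=Rot.from_matrix(R.T@G).as_rotvec(); n=int(np.ceil(np.linalg.norm(r)/rs)) if np.linalg.norm(r)>2e-3 else 0
        if n: print("rot %d x %s"%(n,(r/n).round(4)),end="; ")
        d=G.T@(P-p); m=max(1,int(np.ceil(np.linalg.norm(d)/step))); print("trans %d x %s cm"%(m,(d/m/10).round(3)))
        p,R=P,G
E
python3 - <<'E'
from h import *
for th in(156.8,-23.2): plan([((459.2,182.6,120),down(th)),((459.2,182.6,19),None)])
E
```

```text
t 0.1 p [204.6 590.  200.4] y-dir 70.9 deg x [-0.    -0.001 -1.   ] F [ 0.4 -0.3  0.2] w 87.7 q [ 1.22  0.42  1.63  0.    1.09 -0.02]
rot 14 x [-1.071e-01 -1.000e-04  1.000e-04]; trans 14 x [ 0.574 -2.818 -1.958] cm
trans 3 x [3.367 0.    0.   ] cm
t 0.1 p [204.6 590.  200.4] y-dir 70.9 deg x [-0.    -0.001 -1.   ] F [ 0.4 -0.3  0.2] w 87.7 q [ 1.22  0.42  1.63  0.    1.09 -0.02]
rot 15 x [1.095e-01 1.000e-04 1.000e-04]; trans 14 x [0.574 2.818 1.958] cm
trans 3 x [3.367 0.    0.   ] cm
```

apply_moves(increments=[{"gripper": 60,"delta_pos": [0,0,0],"dr": [0.1095,0,0]},{"gripper": 60,"delta_pos": [0,0,0],"dr": [0.1095,0,0]},{"gripper": 60,"delta_pos": [0,0,0],"dr": [0.1095,0,0]},{"gripper": 60,"delta_pos": [0,0,0],"dr": [0.1095,0,0]},{"gripper": 60,"delta_pos": [0,0,0],"dr": [0.1095,0,0]}])

```text
t: 0.52
ee_pos: [204.6, 590.2, 200.6]
orientation: [0.691, 1.458, -0.693]
ft_force: [-0.4, -0.9, -0.4]
width: 57.8
```

apply_moves(increments=[{"gripper": 60,"delta_pos": [0,0,0],"dr": [0.1095,0,0]},{"gripper": 60,"delta_pos": [0,0,0],"dr": [0.1095,0,0]},{"gripper": 60,"delta_pos": [0,0,0],"dr": [0.1095,0,0]},{"gripper": 60,"delta_pos": [0,0,0],"dr": [0.1095,0,0]},{"gripper": 60,"delta_pos": [0,0,0],"dr": [0.1095,0,0]}])

```text
t: 0.93
ee_pos: [204.6, 590.2, 200.6]
orientation: [1.107, 1.27, -1.109]
ft_force: [-0.1, -0.2, 0.3]
width: 52.7
```

apply_moves(increments=[{"gripper": 60,"delta_pos": [0,0,0],"dr": [0.1095,0,0]},{"gripper": 60,"delta_pos": [0,0,0],"dr": [0.1095,0,0]},{"gripper": 60,"delta_pos": [0,0,0],"dr": [0.1095,0,0]},{"gripper": 60,"delta_pos": [0,0,0],"dr": [0.1095,0,0]},{"gripper": 60,"delta_pos": [0,0,0],"dr": [0.1095,0,0]}])

```text
t: 1.35
ee_pos: [204.6, 590.2, 200.6]
orientation: [1.504, 0.985, -1.506]
ft_force: [0.3, -0.4, -0.5]
width: 52.8
```

apply_moves(increments=[{"gripper": 60,"delta_pos": [0.536,2.63,1.827],"dr": [0,0,0]},{"gripper": 60,"delta_pos": [0.536,2.63,1.827],"dr": [0,0,0]},{"gripper": 60,"delta_pos": [0.536,2.63,1.827],"dr": [0,0,0]},{"gripper": 60,"delta_pos": [0.536,2.63,1.827],"dr": [0,0,0]},{"gripper": 60,"delta_pos": [0.536,2.63,1.827],"dr": [0,0,0]}])

```text
t: 1.77
ee_pos: [289.8, 453.2, 173.7]
orientation: [1.5, 0.989, -1.501]
ft_force: [-0.6, 0.2, -0.1]
width: 52.7
```

apply_moves(increments=[{"gripper": 60,"delta_pos": [0.536,2.63,1.827],"dr": [0,0,0]},{"gripper": 60,"delta_pos": [0.536,2.63,1.827],"dr": [0,0,0]},{"gripper": 60,"delta_pos": [0.536,2.63,1.827],"dr": [0,0,0]},{"gripper": 60,"delta_pos": [0.536,2.63,1.827],"dr": [0,0,0]},{"gripper": 60,"delta_pos": [0.536,2.63,1.827],"dr": [0,0,0]}])

```text
t: 2.18
ee_pos: [374.7, 317.3, 147.1]
orientation: [1.501, 0.989, -1.502]
ft_force: [0.5, 0.2, -0.4]
width: 53.0
```

apply_moves(increments=[{"gripper": 60,"delta_pos": [0.536,2.63,1.827],"dr": [0,0,0]},{"gripper": 60,"delta_pos": [0.536,2.63,1.827],"dr": [0,0,0]},{"gripper": 60,"delta_pos": [0.536,2.63,1.827],"dr": [0,0,0]},{"gripper": 60,"delta_pos": [0.536,2.63,1.827],"dr": [0,0,0]},{"gripper": 60,"delta_pos": [0.536,2.63,1.827],"dr": [0,0,0]}])

```text
t: 2.6
ee_pos: [459.6, 181.5, 120.3]
orientation: [1.501, 0.989, -1.502]
ft_force: [-0.1, 1.0, 0.0]
width: 52.6
```

```bash
python3 - <<'E'
from h import *
plan([((459.2,182.6,19),down(-23.2))])
d=snap("scene","1");P=cloud(d);hsv=cv2.cvtColor(d["img"],cv2.COLOR_RGB2HSV)
cv2.imwrite("pics/s1.png",cv2.resize(d["img"][80:240,200:360,::-1],None,fx=3.7,fy=3.7,interpolation=cv2.INTER_CUBIC))
E
```

```text
t 2.6 p [459.6 181.5 120.3] y-dir -23.2 deg x [-0. -0. -1.] F [-0.1  1.   0. ] w 52.6 q [ 0.35  0.35  1.97 -0.    0.81  0.76]
trans 3 x [ 3.376 -0.025 -0.028] cm
```

View pics/s1.png

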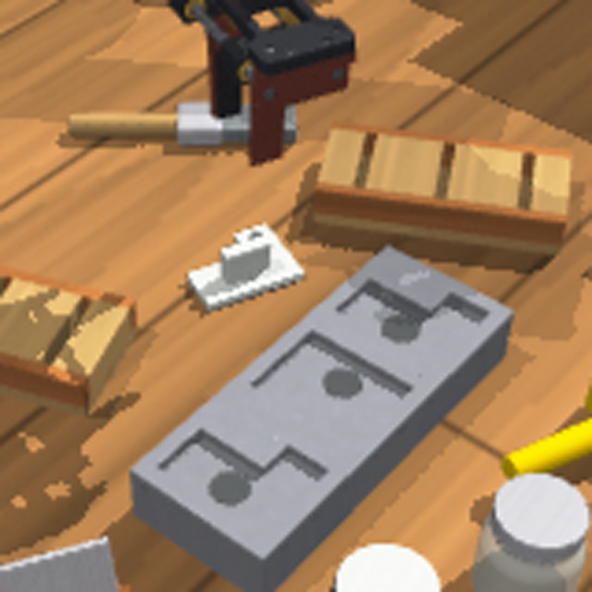

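The cover lies untouched at crop (245,270) with the open gripper above it. Descending and gripping.

apply_moves(increments=[{"gripper": 60,"delta_pos": [2.2,-0.015,-0.02],"dr": [0,0,0]},{"gripper": 60,"delta_pos": [2.2,-0.015,-0.02],"dr": [0,0,0]},{"gripper": 60,"delta_pos": [2.2,-0.015,-0.02],"dr": [0,0,0]},{"gripper": 60,"delta_pos": [2.2,-0.015,-0.02],"dr": [0,0,0]},{"gripper": 60,"delta_pos": [1.3,-0.015,0],"dr": [0,0,0]}])

```text
t: 3.07
ee_pos: [457.6, 183.6, 17.6]
orientation: [1.499, 0.99, -1.504]
ft_force: [-0.1, 1.2, 0.1]
width: 52.7
```

apply_moves(increments=[{"gripper": 0,"delta_pos": [0,0,0],"dr": [0,0,0]},{"gripper": 0,"delta_pos": [0,0,0],"dr": [0,0,0]},{"gripper": 0,"delta_pos": [0,0,0],"dr": [0,0,0]},{"gripper": 0,"delta_pos": [0,0,0],"dr": [0,0,0]},{"gripper": 0,"delta_pos": [0,0,0],"dr": [0,0,0]}])

```text
t: 3.48
ee_pos: [459.5, 184.4, 20.7]
orientation: [1.503, 0.989, -1.499]
ft_force: [0.1, -0.3, -0.5]
width: 22.7
```

apply_moves(increments=[{"gripper": 0,"delta_pos": [0,0,0],"dr": [0,0,0]},{"gripper": 0,"delta_pos": [0,0,0],"dr": [0,0,0]},{"gripper": 0,"delta_pos": [0,0,0],"dr": [0,0,0]},{"gripper": 0,"delta_pos": [0,0,0],"dr": [0,0,0]},{"gripper": 0,"delta_pos": [0,0,0],"dr": [0,0,0]}])

```text
t: 3.9
ee_pos: [458.8, 184.1, 19.8]
orientation: [1.501, 0.989, -1.501]
ft_force: [-0.6, -0.3, 0.5]
width: 0.4
```

```bash
python3 - <<'E'
from h import *
plan([((459.2,182.6,110),down(-23.2)),((605.1,182.4,110),down(-89.2))])
E
```

```text
t 3.9 p [458.8 184.1  19.8] y-dir -23.2 deg x [ 0.  0. -1.] F [-0.6 -0.3  0.5] w 0.4 q [ 0.36  0.54  2.01 -0.    0.59  0.76]
trans 3 x [-3.008  0.032  0.041] cm
rot 11 x [0.1047 0.     0.    ]; trans 5 x [ 0.     0.045 -2.918] cm
```

Width is 0.4, so the fingers closed on nothing. I'll look.

```bash
python3 - <<'E'
from h import *
a=snap("scene","2");b=snap("top","2")
cv2.imwrite("pics/s2.png",np.hstack([cv2.resize(a["img"][90:220,210:330,::-1],(400,433)),cv2.resize(b["img"][160:290,150:270,::-1],(400,433))]))
E
```

```text
(no output)
```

View pics/s2.png

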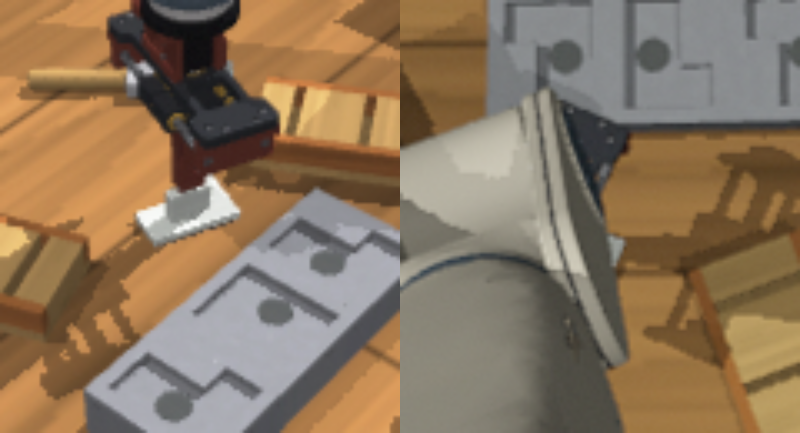

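```bash
cat >> h.py <<'E'
def cover(d,x0,x1,y0,y1,off=0):
    P=cloud(d);hsv=cv2.cvtColor(d["img"],cv2.COLOR_RGB2HSV);z=P[...,2]-off
    w=(hsv[...,1]<50)&(hsv[...,2]>90)&(d["range_z"]>0)&(P[...,0]>x0)&(P[...,0]<x1)&(P[...,1]>y0)&(P[...,1]<y1)
    for nm,lo,hi,zp in(("rib",29,40,36),("flat",4,13,8)):
        m=(w&(z>lo)&(z<hi)).astype(np.uint8);c,l,st,_=cv2.connectedComponentsWithStats(m)
        for i in range(1,c):
            if st[i,4]<20: continue
            v,u=np.nonzero(l==i);q=ray(d,np.c_[u,v],zp);print(nm,st[i],"z %.1f"%np.median(z[l==i]),rect(q[:,:2]),"cloud cen",P[l==i].mean(0).round(1))
E
python3 - <<'E'
from h import *
for k in "12": print(k);cover(load("scene",k),380,540,60,300,-1.5)
E
```

```text
1
rib [260 143  13   8  57] z 34.7 (array([461.4, 179.7]), array([42.1, 17.2]), 69.79) cloud cen [459.  182.5  32.8]
flat [251 141  31  22 253] z 8.0 (array([448.8, 185.8]), array([85. , 69.4]), 66.41) cloud cen [457.9 184.3   6.5]
2
rib [260 145  13   7  37] z 33.6 (array([465.1, 177.4]), array([37.5, 17.1]), 55.88) cloud cen [459.8 178.7  32.3]
flat [251 142  31  22 236] z 7.9 (array([454. , 184.6]), array([87.6, 57.9]), 70.7) cloud cen [460.4 180.4   6.4]
```

```bash
python3 - <<'E'
from h import *
d=load("scene","2");P=cloud(d);print(d["img"][[145,142,139,136,130],265], P[[145,142,139,136,130],265].round(1))
m=(abs(P[...,0]-459)<50)&(abs(P[...,1]-184)<50)&(P[...,2]>18)
for lo in range(12,110,10):
    k=m&(P[...,2]>lo)&(P[...,2]<lo+10)&(d["img"].max(2)<110)
    if k.any():
        c=np.array([np.cos(np.deg2rad(-23.2)),np.sin(np.deg2rad(-23.2))]);y=(P[k][:,:2]-[458.8,184.1])@c;zz=(P[k][:,:2]-[458.8,184.1])@[c[1],-c[0]]
        print(lo,k.sum(),P[k].mean(0).round(1),"tool y",np.percentile(y,[2,50,98]).round(1),"tool z",np.percentile(zz,[2,50,98]).round(1))
img=cv2.resize(d["img"][110:165,235:300,::-1],None,fx=9,fy=9,interpolation=cv2.INTER_CUBIC);cv2.imwrite("pics/s2c.png",img)
E
```

```text
[[71 37 32]
 [68 35 29]
 [67 34 28]
 [65 34 27]
 [78 78 80]] [[464.8 171.4  50.7]
 [463.4 173.   59.7]
 [463.6 172.6  70.9]
 [465.3 170.4  83.9]
 [489.7 141.3 135. ]]
32 4 [459.3 178.   37.5] tool y [-0.1  2.5  6.3] tool z [-3.1  7.4 10.4]
42 23 [463.7 178.8  46.9] tool y [-3.2  7.8 10.6] tool z [-8.1  2.3 12.1]
52 18 [460.6 174.4  56.9] tool y [-4.   7.9  9.4] tool z [ 0.   9.3 12.6]
62 14 [460.4 173.6  67. ] tool y [-3.1  7.4 10.3] tool z [ 2.   9.9 12.5]
72 19 [461.4 172.5  77.9] tool y [-2.9  8.9 12.2] tool z [ 3.  11.4 13.8]
82 15 [458.8 172.8  87.8] tool y [-9.9  8.4 12.4] tool z [ 4.4 11.5 12.6]
92 10 [461.1 170.7  96.4] tool y [-1.2  8.6 13. ] tool z [ 8.1 11.9 12.7]
```

View pics/s2c.png

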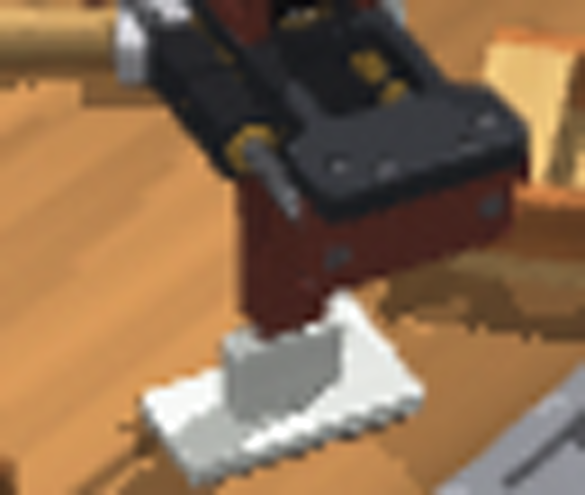

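```bash
python3 - <<'E'
from h import *
for k,tcp,cols in(("1",(459.6,181.5,120.3),(268,271,274)),("2",(458.8,184.1,19.8),(262,265,268))):
    d=load("scene",k);P=cloud(d)
    for c in cols:
        print(k,c)
        for r in range(108,126,2) if k=="1" else range(136,158,2): print("  ",r,d["img"][r,c],d["range_z"][r,c].round(0),P[r,c].round(1))
E
```

```text
1 268
   108 [73 45 42] 862.0 [514.5 122.  224.4]
   110 [70 40 36] 923.0 [484.1 159.  184.4]
   112 [72 42 38] 924.0 [486.1 156.6 180.6]
   114 [72 42 38] 929.0 [485.9 157.  174.2]
   116 [71 40 33] 937.0 [484.  159.5 165.8]
   118 [70 35 30] 940.0 [485.1 158.2 160.8]
   120 [71 37 31] 941.0 [487.1 156.  156.8]
   122 [72 38 31] 945.0 [487.3 155.8 150.7]
   124 [76 42 34] 951.0 [486.7 156.7 143.6]
1 271
   108 [68 33 29] 858.0 [521.4 124.5 226.2]
   110 [68 34 27] 861.0 [522.5 123.3 221.8]
   112 [66 33 28] 924.0 [491.8 161.4 180.6]
   114 [66 34 27] 931.0 [490.7 163.  173.2]
   116 [66 33 27] 937.0 [489.7 164.4 165.8]
   118 [68 34 27] 940.0 [490.7 163.4 160.6]
   120 [68 33 29] 947.0 [489.6 164.9 153. ]
   122 [70 36 30] 951.0 [490.1 164.5 147.1]
   124 [191 134  79] 1184.0 [375.4 306.8  -1. ]
1 274
   108 [68 34 30] 862.0 [524.8 131.4 224.1]
   110 [68 35 30] 925.0 [494.6 169.8 183.4]
   112 [66 34 28] 933.0 [492.9 172.1 175.2]
   114 [67 35 29] 936.0 [493.6 171.4 169.9]
   116 [66 35 29] 939.0 [494.7 170.3 164.8]
   118 [67 34 30] 948.0 [492.7 173.1 156. ]
   120 [69 33 30] 950.
[... 961 characters left out ...]
50 [127 129 125] 1061.0 [460.1 177.2  25.3]
   152 [130 130 128] 1063.0 [461.6 175.4  19.7]
   154 [128 130 128] 1076.0 [458.4 179.3   7.5]
   156 [170 174 170] 1072.0 [462.8 174.2   5.8]
2 268
   136 [67 36 29] 927.0 [513.5 124.8 138.4]
   138 [69 34 29] 929.0 [514.9 123.3 133.7]
   140 [62 35 32] 936.0 [513.6 124.9 125.5]
   142 [69 33 30] 1037.0 [467.  181.7  56.2]
   144 [71 37 32] 1043.0 [467.  181.8  48.7]
   146 [92 78 73] 1055.0 [463.8 185.9  36.8]
   148 [129 131 129] 1059.0 [464.5 185.2  30. ]
   150 [128 130 128] 1065.0 [464.6 185.2  22.5]
   152 [131 133 130] 1074.0 [462.8 187.5  12.2]
   154 [133 136 133] 1075.0 [465.1 184.9   7.6]
   156 [245 246 244] 1070.0 [470.3 178.7   7.1]
```

Depth in both pictures shows the fingertips and gripper body about 29 mm higher than the reported TCP implies. The tips are at z≈40, just above the rib, so the fingers closed over air. The reported TCP carries an offset, so I'll measure it with the fingers open and raised a little.

apply_moves(increments=[{"gripper": 60,"delta_pos": [-1,0,0],"dr": [0,0,0]},{"gripper": 60,"delta_pos": [-1,0,0],"dr": [0,0,0]},{"gripper": 60,"delta_pos": [-1,0,0],"dr": [0,0,0]},{"gripper": 60,"delta_pos": [0,0,0],"dr": [0,0,0]},{"gripper": 60,"delta_pos": [0,0,0],"dr": [0,0,0]}])

```text
t: 4.42
ee_pos: [459.6, 184.4, 50.9]
orientation: [1.503, 0.989, -1.499]
ft_force: [-1.1, -0.1, -0.2]
width: 30.5
```

apply_moves(increments=[{"gripper": 60,"delta_pos": [0,0,0],"dr": [0,0,0]},{"gripper": 60,"delta_pos": [0,0,0],"dr": [0,0,0]},{"gripper": 60,"delta_pos": [0,0,0],"dr": [0,0,0]},{"gripper": 60,"delta_pos": [0,0,0],"dr": [0,0,0]},{"gripper": 60,"delta_pos": [0,0,0],"dr": [0,0,0]}])

```text
t: 4.83
ee_pos: [458.6, 184.0, 49.4]
orientation: [1.501, 0.989, -1.502]
ft_force: [-0.5, 0.2, -0.3]
width: 52.6
```

```bash
cat >> h.py <<'E'
def tipseen(d,o,below=15,above=75):
    "dark-red finger pixels in tool coordinates of the reported pose"
    P=cloud(d);I=d["img"].astype(int);R=Rot.from_rotvec(o["orientation"]).as_matrix()
    T=(P-np.array(o["ee_pos"]))@R
    m=(I[...,0]>45)&(I[...,0]<100)&(I[...,0]-I[...,2]>22)&(I[...,1]<60)&(d["range_z"]>0)&(np.abs(T[...,1])<75)&(np.abs(T[...,2])<45)&(T[...,0]>-above)&(T[...,0]<30)
    return T[m],np.argwhere(m)
E
python3 - <<'E'
from h import *
from workcell import ctrl
plan([((459.2,182.6,110),down(-23.2))])
o=ctrl.get_obs();d=snap("scene","3");np.savez("o3.npz",**{k:o[k] for k in("ee_pos","orientation","width")})
T,px=tipseen(d,o)
print(len(T))
for lo in range(-75,10,6):
    k=(T[:,0]>=lo)&(T[:,0]<lo+6)
    if k.any():
        for s in(-1,1):
            q=k&(T[:,1]*s>0)
            if q.any(): print(lo,"side",s,q.sum(),"y",np.percentile(T[q,1],[3,50,97]).round(1),"z",np.percentile(T[q,2],[3,50,97]).round(1))
cover(d,380,540,60,300,-1.5)
E
```

```text
t 4.8 p [458.6 184.   49.4] y-dir -23.2 deg x [-0.001 -0.    -1.   ] F [-0.5  0.2 -0.3] w 52.6 q [ 0.36  0.48  2.01 -0.    0.66  0.76]
trans 2 x [-3.031  0.057  0.052] cm
111
-75 side -1 4 y [-34.5 -31.3 -29. ] z [10.7 11.3 12.4]
-69 side -1 4 y [-34.8 -30.9 -27.8] z [11.4 11.7 11.9]
-69 side 1 1 y [35.8 35.8 35.8] z [13.3 13.3 13.3]
-63 side -1 4 y [-34.5 -31.9 -27.9] z [10.9 11.8 12. ]
-63 side 1 9 y [35.5 37.  39.3] z [-5.8  1.9 12.5]
-57 side -1 2 y [-32.9 -31.7 -30.5] z [10.7 11.6 12.4]
-57 side 1 13 y [32.5 36.1 38.3] z [-5.6  4.8 12. ]
-51 side -1 2 y [-29.4 -28.2 -26.9] z [11.1 11.8 12.4]
-51 side 1 10 y [32.3 35.4 37.2] z [-6.5  2.6 12.5]
-45 side -1 2 y [-30.6 -29.4 -28.1] z [10.6 11.2 11.9]
-45 side 1 16 y [32.5 34.6 37.6] z [-9.1 -0.8 10.9]
-39 side -1 2 y [-27.7 -27.6 -27.5] z [12.1 12.1 12.2]
-39 side 1 13 y [34.  35.8 37. ] z [-8.7  4.1 12.1]
-33 side -1 4 y [-30.9 -30.7 -27.9] z [-11.3  -0.3  12. ]
-33 side 1 13 y [33.4 34.5 36.5] z [-8.6 -2.2 11.2]
-27 side -1 3 y [-29.4 -28.4 -28.2] z [-10.7 -10.1  10.6]
-27 side 1 9 y [32.8 34.5 35.3] z [-8.6  2.9 11.3]
rib [260 144  13   7  53] z 34.9 (array([460.7, 179.1]), array([40.1, 16.6]), 67.03) cloud cen [459.2 181.4  32.9]
flat [251 144  31  19 221] z 8.1 (array([459.8, 182.1]), array([87.2, 49.5]), 74.61) cloud cen [460.7 179.6   6.5]
```

apply_moves(increments=[{"gripper": 60,"delta_pos": [1.2,0,0],"dr": [0,0,0]},{"gripper": 60,"delta_pos": [1.2,0,0],"dr": [0,0,0]},{"gripper": 60,"delta_pos": [1.2,0,0],"dr": [0,0,0]},{"gripper": 60,"delta_pos": [1.2,0,0],"dr": [0,0,0]},{"gripper": 60,"delta_pos": [0.7,0,0],"dr": [0,0,0]}])

```text
t: 5.3
ee_pos: [458.2, 183.9, -6.5]
orientation: [1.5, 0.99, -1.503]
ft_force: [-0.1, 0.7, 0.4]
width: 52.4
```

apply_moves(increments=[{"gripper": 0,"delta_pos": [0,0,0],"dr": [0,0,0]},{"gripper": 0,"delta_pos": [0,0,0],"dr": [0,0,0]},{"gripper": 0,"delta_pos": [0,0,0],"dr": [0,0,0]},{"gripper": 0,"delta_pos": [0,0,0],"dr": [0,0,0]},{"gripper": 0,"delta_pos": [0,0,0],"dr": [0,0,0]}])

```text
t: 5.72
ee_pos: [459.2, 184.2, -4.7]
orientation: [1.502, 0.989, -1.5]
ft_force: [-0.7, -0.8, 0.1]
width: 22.7
```

apply_moves(increments=[{"gripper": 0,"delta_pos": [0,0,0],"dr": [0,0,0]},{"gripper": 0,"delta_pos": [0,0,0],"dr": [0,0,0]},{"gripper": 0,"delta_pos": [0,0,0],"dr": [0,0,0]},{"gripper": 0,"delta_pos": [0,0,0],"dr": [0,0,0]},{"gripper": 0,"delta_pos": [0,0,0],"dr": [0,0,0]}])

```text
t: 6.13
ee_pos: [458.9, 184.2, -4.9]
orientation: [1.502, 0.989, -1.501]
ft_force: [-1.7, -0.2, 5.7]
width: 11.6
```

```bash
python3 - <<'E'
from h import *
plan([((459.2,182.6,100),down(-23.2)),((605.1,182.4,100),down(-89.2))])
E
```

```text
t 6.1 p [458.9 184.2  -4.9] y-dir -23.2 deg x [ 0.  0. -1.] F [-1.7 -0.2  5.7] w 11.6 q [0.36 0.58 2.02 0.   0.54 0.76]
trans 3 x [-3.498  0.029  0.044] cm
rot 11 x [0.1047 0.     0.    ]; trans 5 x [ 0.     0.045 -2.918] cm
```

Gripped (11.6 mm): the reported TCP z is −4.9 with the cover on the bench, so a seated cover means about 35.1. Lifting, turning and moving to hover over the left pocket.

apply_moves(increments=[{"gripper": 0,"delta_pos": [-2,0,0],"dr": [0,0,0]},{"gripper": 0,"delta_pos": [-2,0,0],"dr": [0,0,0]},{"gripper": 0,"delta_pos": [-2,0,0],"dr": [0,0,0]},{"gripper": 0,"delta_pos": [-2,0,0],"dr": [0,0,0]},{"gripper": 0,"delta_pos": [-1,0,0],"dr": [0,0,0]}])

```text
t: 6.55
ee_pos: [459.6, 184.4, 86.5]
orientation: [1.503, 0.989, -1.499]
ft_force: [0.6, 0.0, -1.0]
width: 11.7
```

apply_moves(increments=[{"gripper": 0,"delta_pos": [0,0,0],"dr": [0.115,0,0]},{"gripper": 0,"delta_pos": [0,0,0],"dr": [0.115,0,0]},{"gripper": 0,"delta_pos": [0,0,0],"dr": [0.115,0,0]},{"gripper": 0,"delta_pos": [0,0,0],"dr": [0.115,0,0]},{"gripper": 0,"delta_pos": [0,0,0],"dr": [0.115,0,0]}])

```text
t: 6.97
ee_pos: [458.4, 183.9, 84.2]
orientation: [1.888, 0.568, -1.89]
ft_force: [0.2, -0.9, -2.1]
width: 11.7
```

apply_moves(increments=[{"gripper": 0,"delta_pos": [0,0,0],"dr": [0.115,0,0]},{"gripper": 0,"delta_pos": [0,0,0],"dr": [0.115,0,0]},{"gripper": 0,"delta_pos": [0,0,0],"dr": [0.115,0,0]},{"gripper": 0,"delta_pos": [0,0,0],"dr": [0.115,0,0]},{"gripper": 0,"delta_pos": [0,0,0],"dr": [0.115,0,0]}])

```text
t: 7.38
ee_pos: [458.4, 183.9, 84.1]
orientation: [2.216, 0.01, -2.217]
ft_force: [-0.2, -0.6, -1.4]
width: 11.7
```

apply_moves(increments=[{"gripper": 0,"delta_pos": [0,0,-2.95],"dr": [0,0,0]},{"gripper": 0,"delta_pos": [0,0,-2.95],"dr": [0,0,0]},{"gripper": 0,"delta_pos": [0,0,-2.95],"dr": [0,0,0]},{"gripper": 0,"delta_pos": [0,0,-2.95],"dr": [0,0,0]},{"gripper": 0,"delta_pos": [0,0,-2.95],"dr": [0,0,0]}])

```text
t: 7.8
ee_pos: [607.1, 186.1, 83.9]
orientation: [2.212, 0.017, -2.215]
ft_force: [-0.4, 0.8, -0.9]
width: 11.7
```

```bash
python3 - <<'E'
from h import *
plan([((606.4,183.3,62),down(-89.2))])
E
```

```text
t 7.8 p [607.1 186.1  83.9] y-dir -89.1 deg x [-0.001 -0.    -1.   ] F [-0.4  0.8 -0.9] w 11.7 q [ 0.28  0.58  1.68 -0.    0.88  1.83]
trans 1 x [2.19  0.279 0.075] cm
```

apply_moves(increments=[{"gripper": 0,"delta_pos": [1.1,0.14,0],"dr": [0,0,0]},{"gripper": 0,"delta_pos": [1.0,0.12,0],"dr": [0,0,0]},{"gripper": 0,"delta_pos": [0,0,0],"dr": [0,0,0]},{"gripper": 0,"delta_pos": [0,0,0],"dr": [0,0,0]},{"gripper": 0,"delta_pos": [0,0,0],"dr": [0,0,0]}])

```text
t: 8.22
ee_pos: [604.9, 183.7, 63.3]
orientation: [2.212, 0.017, -2.215]
ft_force: [0.3, 0.1, -0.6]
width: 12.2
```

```bash
python3 - <<'E'
from h import *
plan([((606.4,183.3,35.1),down(-89.2))])
a=snap("scene","4");b=snap("top","4")
for d,n,o in((a,"scene",-1.5),(b,"top",.3)):
    P=cloud(d);z=P[...,2]-o;hsv=cv2.cvtColor(d["img"],cv2.COLOR_RGB2HSV)
    x,y=P[...,0],P[...,1]
    w=(hsv[...,1]<45)&(hsv[...,2]>90)&(abs(x-606)<60)&(abs(y-190)<60)
    for lo in range(50,110,4): print(n,lo,(w&(z>lo)&(z<lo+4)).sum(),end=" ")
    print()
cv2.imwrite("pics/s4.png",np.hstack([cv2.resize(a["img"][100:220,230:350,::-1],(400,400)),cv2.resize(b["img"][120:240,130:250,::-1],(400,400))]))
E
```

```text
t 8.2 p [604.9 183.7  63.3] y-dir -89.1 deg x [-0.002 -0.    -1.   ] F [ 0.3  0.1 -0.6] w 12.2 q [0.28 0.61 1.69 0.   0.85 1.83]
rot 1 x [ 0.0017  0.0016 -0.0004]; trans 1 x [ 2.817  0.038 -0.145] cm
scene 50 18 scene 54 0 scene 58 0 scene 62 0 scene 66 14 scene 70 55 scene 74 281 scene 78 27 scene 82 5 scene 86 6 scene 90 8 scene 94 7 scene 98 5 scene 102 16 scene 106 1 
top 50 6 top 54 0 top 58 0 top 62 0 top 66 0 top 70 0 top 74 0 top 78 0 top 82 0 top 86 0 top 90 0 top 94 0 top 98 0 top 102 0 top 106 0
```

View pics/s4.png

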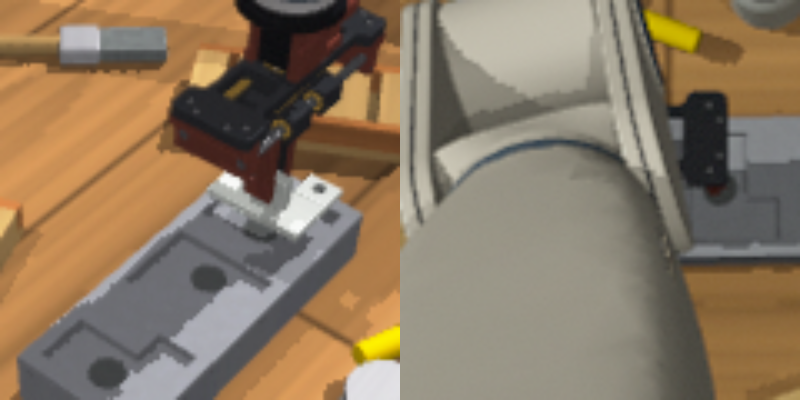

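```bash
cat >> h.py <<'E'
def edges(d,zp,c,yaw,sx,sy,tol=2.5,off=0,sat=45,vmin=90,pad=60):
    """sub-pixel-ish extents (2/98%) of a flat top at zp about c, by scanline bins in local axes"""
    P=cloud(d);hsv=cv2.cvtColor(d["img"],cv2.COLOR_RGB2HSV);v,u=np.indices(P.shape[:2])
    Q=ray(d,np.c_[u.ravel(),v.ravel()],zp)[:,:2]-c
    a=np.deg2rad(yaw);X=(Q@[np.cos(a),np.sin(a)]).reshape(u.shape);Y=(Q@[-np.sin(a),np.cos(a)]).reshape(u.shape)
    m=(hsv[...,1]<sat)&(hsv[...,2]>vmin)&(abs(P[...,2]-off-zp)<tol)&(abs(X)<pad+sx)&(abs(Y)<pad+sy)
    return X[m],Y[m]
E
python3 - <<'E'
from h import *
d=load("scene","4")
X,Y=edges(d,76.2,np.array([606.4-1.1,99.4+83]),.76,0,0,tol=5,off=-1.5)
print(len(X))
for lo in range(-54,54,6):
    k=(X>=lo)&(X<lo+6)
    if k.sum()>2: print("X",lo,k.sum(),"Y",Y[k].min().round(1),Y[k].max().round(1))
for lo in range(-36,60,6):
    k=(Y>=lo)&(Y<lo+6)
    if k.sum()>2: print("Y",lo,k.sum(),"X",X[k].min().round(1),X[k].max().round(1))
# housing far edges scene & top, from initial pictures
for n,off in(("scene",-1.5),("top",.3)):
    d=load(n);X,Y=edges(d,48,np.array([606.1,99.9]),.76,20,110,tol=2.2,off=off,vmin=60)
    xs=[(X[(Y>=l)&(Y<l+8)].min(),X[(Y>=l)&(Y<l+8)].max()) for l in range(-130,130,8)];ys=[(Y[(X>=l)&(X<l+8)].min(),Y[(X>=l)&(X<l+8)].max()) for l in range(-50,50,8)]
    print(n,"X ext",np.median(xs,0).round(1),"Y ext",np.median(ys,0).round(1))
E
```

```text
341
X -42 12 Y -20.4 2.2
X -36 17 Y -23.2 3.8
X -30 16 Y -23.0 2.5
X -24 13 Y -24.4 -3.7
X -18 12 Y -24.1 -6.9
X -12 12 Y -23.8 -6.6
X -6 12 Y -23.6 -6.4
X 0 12 Y -24.9 -6.2
X 6 15 Y -23.1 -1.3
X 12 34 Y -22.8 44.3
X 18 43 Y -24.2 44.4
X 24 42 Y -23.9 44.4
X 30 41 Y -22.0 44.5
X 36 44 Y -24.7 44.6
X 42 16 Y -18.6 43.0
Y -30 5 X -21.0 41.2
Y -24 51 X -40.1 43.1
Y -18 53 X -40.4 43.0
Y -12 51 X -38.6 42.9
Y -6 38 X -38.9 42.8
Y 0 24 X -39.2 42.7
Y 6 16 X 16.4 42.6
Y 12 18 X 14.3 42.5
Y 18 21 X 14.2 44.4
Y 24 20 X 13.8 42.3
Y 30 14 X 13.7 44.2
Y 36 20 X 13.5 42.1
Y 42 10 X 13.4 42.1
scene X ext [-54.7  56.2] Y ext [-144.6  142.7]
top X ext [-55.8  54.2] Y ext [-142.3  142.4]
```

In the scene view the held cover's far edges give an origin of (605.8, 182.0), against the pocket at (605.75, 181.95), so it is aligned. Lowering gently.

apply_moves(increments=[{"gripper": 0,"delta_pos": [0.6,0,0],"dr": [0,0,0]},{"gripper": 0,"delta_pos": [0.6,0,0],"dr": [0,0,0]},{"gripper": 0,"delta_pos": [0.3,0,0],"dr": [0,0,0]},{"gripper": 0,"delta_pos": [0.2,0,0],"dr": [0,0,0]},{"gripper": 0,"delta_pos": [0.1,0,0],"dr": [0,0,0]}])

```text
t: 8.73
ee_pos: [606.0, 183.7, 45.1]
orientation: [2.213, 0.017, -2.215]
ft_force: [-0.4, 0.5, -1.5]
width: 11.2
```

apply_moves(increments=[{"gripper": 0,"delta_pos": [0.2,0,0],"dr": [0,0,0]},{"gripper": 0,"delta_pos": [0.2,0,0],"dr": [0,0,0]},{"gripper": 0,"delta_pos": [0.2,0,0],"dr": [0,0,0]},{"gripper": 0,"delta_pos": [0,0,0],"dr": [0,0,0]},{"gripper": 0,"delta_pos": [0,0,0],"dr": [0,0,0]}])

```text
t: 9.15
ee_pos: [606.2, 183.7, 39.6]
orientation: [2.214, 0.017, -2.214]
ft_force: [0.6, 0.8, -1.5]
width: 12.2
```

No contact at 44.5 mm underside height, so it is inside the pocket. Continuing.

apply_moves(increments=[{"gripper": 0,"delta_pos": [0.15,0,0],"dr": [0,0,0]},{"gripper": 0,"delta_pos": [0.15,0,0],"dr": [0,0,0]},{"gripper": 0,"delta_pos": [0.1,0,0],"dr": [0,0,0]},{"gripper": 0,"delta_pos": [0,0,0],"dr": [0,0,0]},{"gripper": 0,"delta_pos": [0,0,0],"dr": [0,0,0]}])

```text
t: 9.57
ee_pos: [606.2, 183.7, 35.6]
orientation: [2.214, 0.017, -2.214]
ft_force: [-0.5, 0.1, -1.5]
width: 11.7
```

apply_moves(increments=[{"gripper": 30,"delta_pos": [0,0,0],"dr": [0,0,0]},{"gripper": 30,"delta_pos": [0,0,0],"dr": [0,0,0]},{"gripper": 30,"delta_pos": [0,0,0],"dr": [0,0,0]},{"gripper": 30,"delta_pos": [0,0,0],"dr": [0,0,0]},{"gripper": 30,"delta_pos": [0,0,0],"dr": [0,0,0]}])

```text
t: 9.98
ee_pos: [606.4, 183.8, 35.8]
orientation: [2.214, 0.017, -2.213]
ft_force: [-0.3, 0.0, -0.3]
width: 26.4
```

apply_moves(increments=[{"gripper": 30,"delta_pos": [-2.5,0,0],"dr": [0,0,0]},{"gripper": 30,"delta_pos": [-3,0,0],"dr": [0,0,0]},{"gripper": 30,"delta_pos": [-3,0,0],"dr": [0,0,0]},{"gripper": 30,"delta_pos": [-3,0,0],"dr": [0,0,0]},{"gripper": 30,"delta_pos": [-1,0,0],"dr": [0,0,0]}])

```text
t: 10.4
ee_pos: [608.6, 184.4, 165.4]
orientation: [2.222, 0.019, -2.208]
ft_force: [0.7, -0.2, 0.2]
width: 26.2
```

```bash
python3 - <<'E'
from h import *
a=snap("scene","5")
cover(a,540,670,120,260,-1.5+40)
print("cover B");cover(a,380,540,-260,-100,-1.5)
# next: tilted pre-grasp over plate 1, jaw along n
n=np.array([.789,-.458,.41]);up=np.array([-.354,.206,.912])
n/=np.linalg.norm(n);up-=n*(up@n);up/=np.linalg.norm(up)
for s in(1,-1):
    R=np.c_[-up,s*n,np.cross(-up,s*n)]
    plan([((420,100,200),None),((560,-130,260),R)])
E
```

```text
rib [302 156  15  10  73] z 34.9 (array([587.8, 214.4]), array([43.3, 18.4]), 2.53) cloud cen [608.  180.7  72.9]
flat [ 277  146   62   45 1125] z 7.9 (array([584.9, 216.3]), array([120.3, 132.9]), 0.84) cloud cen [607.9 184.3  46.5]
cover B
rib [155 220  17  13  93] z 35.2 (array([ 459.6, -190.9]), array([38.5, 17.1]), 84.96) cloud cen [ 456.7 -189.9   33.1]
flat [146 219  38  27 351] z 8.1 (array([ 457.6, -190.5]), array([83.7, 42.7]), 84.76) cloud cen [ 459.  -190.3    6.5]
t 10.4 p [608.9 184.5 165.5] y-dir -89.1 deg x [ 0.007  0.002 -1.   ] F [0.3 0.2 0.9] w 26.7 q [0.28 0.48 1.64 0.   1.02 1.83]
trans 6 x [-0.6    1.359  3.166] cm
rot 10 x [-0.1015  0.0209  0.0382]; trans 8 x [0.529 3.004 1.608] cm
t 10.4 p [608.9 184.5 165.5] y-dir -89.1 deg x [ 0.007  0.002 -1.   ] F [0.3 0.2 0.9] w 26.7 q [0.28 0.48 1.64 0.   1.02 1.83]
trans 6 x [-0.6    1.359  3.166] cm
rot 19 x [ 0.1092  0.0233 -0.0128]; trans 8 x [ 0.529 -3.004 -1.608] cm
```

Cover A is seated: rib top at about 75 and plate flush at 48. Next is cover B, at (455.3, −189.5) with its rib at 85°.

```bash
python3 - <<'E'
from h import *
plan([((455.3,-189.5,100),down(-5)),((455.3,-189.5,-4.9),None)])
E
```

```text
t 10.4 p [608.9 184.5 165.5] y-dir -89.1 deg x [ 0.007  0.002 -1.   ] F [0.3 0.2 0.9] w 26.7 q [0.28 0.48 1.64 0.   1.02 1.83]
rot 13 x [-0.1129 -0.0006 -0.0003]; trans 12 x [ 0.546 -1.004  3.217] cm
trans 3 x [3.497 0.    0.   ] cm
```

apply_moves(increments=[{"gripper": 55,"delta_pos": [0,0,0],"dr": [-0.113,0,0]},{"gripper": 55,"delta_pos": [0,0,0],"dr": [-0.113,0,0]},{"gripper": 55,"delta_pos": [0,0,0],"dr": [-0.113,0,0]},{"gripper": 55,"delta_pos": [0,0,0],"dr": [-0.113,0,0]},{"gripper": 55,"delta_pos": [0,0,0],"dr": [-0.113,0,0]}])

```text
t: 10.87
ee_pos: [605.3, 183.5, 158.8]
orientation: [1.886, 0.57, -1.891]
ft_force: [-1.3, 0.4, -0.2]
width: 48.0
```

apply_moves(increments=[{"gripper": 55,"delta_pos": [0,0,0],"dr": [-0.113,0,0]},{"gripper": 55,"delta_pos": [0,0,0],"dr": [-0.113,0,0]},{"gripper": 55,"delta_pos": [0,0,0],"dr": [-0.113,0,0]},{"gripper": 55,"delta_pos": [0,0,0],"dr": [-0.113,0,0]},{"gripper": 55,"delta_pos": [0,0,0],"dr": [-0.113,0,0]}])

```text
t: 11.28
ee_pos: [605.3, 183.5, 158.7]
orientation: [1.509, 0.981, -1.514]
ft_force: [0.1, -0.2, 0.1]
width: 48.3
```

apply_moves(increments=[{"gripper": 55,"delta_pos": [0,0,0],"dr": [-0.113,0,0]},{"gripper": 55,"delta_pos": [0,0,0],"dr": [-0.113,0,0]},{"gripper": 55,"delta_pos": [0,0,0],"dr": [-0.113,0,0]},{"gripper": 55,"delta_pos": [0.5,-1,3.2],"dr": [0,0,0]},{"gripper": 55,"delta_pos": [0.5,-1,3.2],"dr": [0,0,0]}])

```text
t: 11.7
ee_pos: [580.2, 122.0, 148.9]
orientation: [1.27, 1.169, -1.271]
ft_force: [0.0, -1.0, -0.8]
width: 48.0
```

apply_moves(increments=[{"gripper": 55,"delta_pos": [0.5,-1,3.2],"dr": [0,0,0]},{"gripper": 55,"delta_pos": [0.5,-1,3.2],"dr": [0,0,0]},{"gripper": 55,"delta_pos": [0.5,-1,3.2],"dr": [0,0,0]},{"gripper": 55,"delta_pos": [0.5,-1,3.2],"dr": [0,0,0]},{"gripper": 55,"delta_pos": [0.5,-1,3.2],"dr": [0,0,0]}])

```text
t: 12.12
ee_pos: [515.4, -34.5, 124.1]
orientation: [1.271, 1.169, -1.274]
ft_force: [0.8, 0.1, 0.0]
width: 48.1
```

apply_moves(increments=[{"gripper": 55,"delta_pos": [0.5,-1,3.2],"dr": [0,0,0]},{"gripper": 55,"delta_pos": [0.5,-1,3.2],"dr": [0,0,0]},{"gripper": 55,"delta_pos": [0.5,-1,3.2],"dr": [0,0,0]},{"gripper": 55,"delta_pos": [0.5,-1,3.2],"dr": [0,0,0]},{"gripper": 55,"delta_pos": [0.5,-1,3.2],"dr": [0,0,0]}])

```text
t: 12.53
ee_pos: [451.8, -189.4, 99.2]
orientation: [1.272, 1.169, -1.273]
ft_force: [1.7, 0.1, -0.1]
width: 48.1
```

```bash
python3 - <<'E'
from h import *
plan([((455.3,-189.5,-4.9),down(-5))])
a=snap("scene","6");cover(a,380,540,-260,-100,-1.5)
E
```

```text
t 12.5 p [ 451.8 -189.4   99.2] y-dir -4.9 deg x [-0.002  0.001 -1.   ] F [ 1.7  0.1 -0.1] w 48.1 q [-0.42  0.38  1.99 -0.    0.77 -0.33]
rot 1 x [ 0.0009 -0.0006  0.0017]; trans 3 x [ 3.47   0.116 -0.007] cm
rib [155 220  16  13  91] z 35.2 (array([ 458.7, -191.4]), array([40.5, 15.7]), 88.47) cloud cen [ 456.7 -190.8   33.2]
flat [146 219  38  27 348] z 7.9 (array([ 457.6, -190.6]), array([83.8, 42.7]), 84.76) cloud cen [ 459.  -190.6    6.4]
```

apply_moves(increments=[{"gripper": 55,"delta_pos": [2.5,0.15,0],"dr": [0,0,0]},{"gripper": 55,"delta_pos": [2.5,0.15,0],"dr": [0,0,0]},{"gripper": 55,"delta_pos": [2.5,0.05,0],"dr": [0,0,0]},{"gripper": 55,"delta_pos": [2.0,0,0],"dr": [0,0,0]},{"gripper": 55,"delta_pos": [0.8,0,0],"dr": [0,0,0]}])

```text
t: 13.0
ee_pos: [454.5, -187.7, -5.7]
orientation: [1.272, 1.172, -1.276]
ft_force: [-0.7, -0.3, -0.2]
width: 48.1
```

apply_moves(increments=[{"gripper": 0,"delta_pos": [0,0,0],"dr": [0,0,0]},{"gripper": 0,"delta_pos": [0,0,0],"dr": [0,0,0]},{"gripper": 0,"delta_pos": [0,0,0],"dr": [0,0,0]},{"gripper": 0,"delta_pos": [0,0,0],"dr": [0,0,0]},{"gripper": 0,"delta_pos": [0,0,0],"dr": [0,0,0]}])

```text
t: 13.42
ee_pos: [457.8, -189.0, -1.3]
orientation: [1.273, 1.165, -1.271]
ft_force: [-2.2, 0.2, 0.8]
width: 18.3
```

apply_moves(increments=[{"gripper": 0,"delta_pos": [0,0,0],"dr": [0,0,0]},{"gripper": 0,"delta_pos": [0,0,0],"dr": [0,0,0]},{"gripper": 0,"delta_pos": [0,0,0],"dr": [0,0,0]},{"gripper": 0,"delta_pos": [0,0,0],"dr": [0,0,0]},{"gripper": 0,"delta_pos": [0,0,0],"dr": [0,0,0]}])

```text
t: 13.83
ee_pos: [457.2, -188.8, -1.5]
orientation: [1.273, 1.166, -1.272]
ft_force: [-2.1, 0.9, 6.5]
width: 11.7
```

```bash
python3 - <<'E'
from h import *
plan([((455.3,-189.5,90),down(-5)),((607.5,-9.6,75),down(90.76))])
E
```

```text
t 13.8 p [ 457.2 -188.8   -1.5] y-dir -5.0 deg x [ 0.001 -0.    -1.   ] F [-2.1  0.9  6.5] w 11.7 q [-0.42  0.58  2.02 -0.    0.55 -0.33]
trans 3 x [-3.051 -0.06   0.029] cm
rot 15 x [-0.1114 -0.     -0.    ]; trans 7 x [0.214 2.541 2.208] cm
```

apply_moves(increments=[{"gripper": 0,"delta_pos": [-2,0,0],"dr": [0,0,0]},{"gripper": 0,"delta_pos": [-2,0,0],"dr": [0,0,0]},{"gripper": 0,"delta_pos": [-2,0,0],"dr": [0,0,0]},{"gripper": 0,"delta_pos": [-2,0,0],"dr": [0,0,0]},{"gripper": 0,"delta_pos": [-1,0,0],"dr": [0,0,0]}])

```text
t: 14.25
ee_pos: [458.0, -189.2, 89.9]
orientation: [1.273, 1.164, -1.271]
ft_force: [0.9, 0.2, -2.1]
width: 11.6
```

apply_moves(increments=[{"gripper": 0,"delta_pos": [0,0,0],"dr": [-0.1114,0,0]},{"gripper": 0,"delta_pos": [0,0,0],"dr": [-0.1114,0,0]},{"gripper": 0,"delta_pos": [0,0,0],"dr": [-0.1114,0,0]},{"gripper": 0,"delta_pos": [0,0,0],"dr": [-0.1114,0,0]},{"gripper": 0,"delta_pos": [0,0,0],"dr": [-0.1114,0,0]}])

```text
t: 14.67
ee_pos: [456.9, -188.7, 87.5]
orientation: [0.852, 1.398, -0.852]
ft_force: [-0.1, -0.5, -2.7]
width: 11.8
```

apply_moves(increments=[{"gripper": 0,"delta_pos": [0,0,0],"dr": [-0.1114,0,0]},{"gripper": 0,"delta_pos": [0,0,0],"dr": [-0.1114,0,0]},{"gripper": 0,"delta_pos": [0,0,0],"dr": [-0.1114,0,0]},{"gripper": 0,"delta_pos": [0,0,0],"dr": [-0.1114,0,0]},{"gripper": 0,"delta_pos": [0,0,0],"dr": [-0.1114,0,0]}])

```text
t: 15.08
ee_pos: [456.8, -188.7, 87.4]
orientation: [0.422, 1.53, -0.421]
ft_force: [-0.2, -0.2, -2.0]
width: 11.6
```

apply_moves(increments=[{"gripper": 0,"delta_pos": [0,0,0],"dr": [-0.1114,0,0]},{"gripper": 0,"delta_pos": [0,0,0],"dr": [-0.1114,0,0]},{"gripper": 0,"delta_pos": [0,0,0],"dr": [-0.1114,0,0]},{"gripper": 0,"delta_pos": [0,0,0],"dr": [-0.1114,0,0]},{"gripper": 0,"delta_pos": [0,0,0],"dr": [-0.1114,0,0]}])

```text
t: 15.5
ee_pos: [456.8, -188.7, 87.4]
orientation: [-0.015, 1.571, 0.015]
ft_force: [0.2, -0.5, -1.4]
width: 11.8
```

apply_moves(increments=[{"gripper": 0,"delta_pos": [0.1,1.78,1.52],"dr": [0,0,0]},{"gripper": 0,"delta_pos": [0.1,1.78,1.52],"dr": [0,0,0]},{"gripper": 0,"delta_pos": [0.1,1.78,1.52],"dr": [0,0,0]},{"gripper": 0,"delta_pos": [0.1,1.78,1.52],"dr": [0,0,0]},{"gripper": 0,"delta_pos": [0.1,1.78,1.52],"dr": [0,0,0]}])

```text
t: 15.92
ee_pos: [532.2, -97.8, 82.3]
orientation: [-0.011, 1.571, 0.011]
ft_force: [-0.4, -0.3, -1.3]
width: 11.9
```

apply_moves(increments=[{"gripper": 0,"delta_pos": [0.1,1.78,1.52],"dr": [0,0,0]},{"gripper": 0,"delta_pos": [0.1,1.78,1.52],"dr": [0,0,0]},{"gripper": 0,"delta_pos": [0.1,1.78,1.52],"dr": [0,0,0]},{"gripper": 0,"delta_pos": [0.1,1.78,1.52],"dr": [0,0,0]},{"gripper": 0,"delta_pos": [0.1,1.78,1.52],"dr": [0,0,0]}])

```text
t: 16.33
ee_pos: [606.8, -7.6, 77.1]
orientation: [-0.011, 1.571, 0.011]
ft_force: [-0.2, -0.6, -2.6]
width: 11.9
```

```bash
python3 - <<'E'
from h import *
plan([((607.5,-9.6,68),down(90.76))])
E
```

```text
t 16.3 p [606.8  -7.6  77.1] y-dir 90.8 deg x [-0.001  0.    -1.   ] F [-0.2 -0.6 -2.6] w 11.9 q [-0.03  0.56  1.74 -0.    0.84 -1.62]
trans 1 x [ 0.912 -0.197  0.062] cm
```

apply_moves(increments=[{"gripper": 0,"delta_pos": [0.4,-0.18,0.1],"dr": [0,0,0]},{"gripper": 0,"delta_pos": [0.4,0,0],"dr": [0,0,0]},{"gripper": 0,"delta_pos": [0,0,0],"dr": [0,0,0]},{"gripper": 0,"delta_pos": [0,0,0],"dr": [0,0,0]},{"gripper": 0,"delta_pos": [0,0,0],"dr": [0,0,0]}])

```text
t: 16.75
ee_pos: [606.8, -11.3, 69.5]
orientation: [-0.01, 1.572, 0.01]
ft_force: [0.4, -0.2, -1.8]
width: 11.8
```

```bash
python3 - <<'E'
from h import *
plan([((607.5,-9.6,38.5),down(90.76))])
from workcell import ctrl
zt=ctrl.get_obs()["ee_pos"][2]+1.5+8
d=snap("scene","7")
X,Y=edges(d,zt,np.array([606.85+1.45,98.95-109]),.76,0,0,tol=5,off=-1.5)
print(zt,len(X),"rel to pocket0 (scene frame)")
for lo in range(-48,54,6):
    k=(X>=lo)&(X<lo+6)
    if k.sum()>2: print("X",lo,k.sum(),"Y",Y[k].min().round(1),Y[k].max().round(1))
for lo in range(-30,54,6):
    k=(Y>=lo)&(Y<lo+6)
    if k.sum()>2: print("Y",lo,k.sum(),"X",X[k].min().round(1),X[k].max().round(1))
cv2.imwrite("pics/s7.png",cv2.resize(d["img"][130:250,200:320,::-1],(600,600),interpolation=cv2.INTER_CUBIC))
E
```

```text
t 16.8 p [606.8 -11.3  69.5] y-dir 90.7 deg x [-0.001 -0.    -1.   ] F [ 0.4 -0.2 -1.8] w 11.8 q [-0.04  0.57  1.75 -0.    0.83 -1.62]
trans 1 x [3.097 0.166 0.073] cm
78.97446934739871 407 rel to pocket0 (scene frame)
X -36 7 Y -4.7 5.5
X -30 9 Y -11.7 -1.6
X -24 13 Y -23.8 -8.7
X -18 18 Y -25.4 -8.0
X -12 13 Y -23.9 -8.2
X -6 15 Y -26.2 -9.0
X 0 17 Y -24.8 -5.4
X 6 26 Y -24.9 39.5
X 12 49 Y -24.2 42.5
X 18 59 Y -24.9 43.0
X 24 58 Y -24.2 42.6
X 30 57 Y -22.9 41.7
X 36 60 Y -23.6 42.2
X 42 6 Y 14.2 33.4
Y -30 10 X -17.4 24.4
Y -24 57 X -23.1 41.9
Y -18 58 X -23.6 41.8
Y -12 57 X -29.7 41.7
Y -6 34 X -33.8 41.5
Y 0 26 X -34.3 41.4
Y 6 25 X 14.2 41.3
Y 12 31 X 8.4 43.0
Y 18 27 X 11.9 42.9
Y 24 27 X 11.7 42.8
Y 30 25 X 11.4 42.6
Y 36 25 X 11.3 40.7
Y 42 5 X 14.9 38.8
```

View pics/s7.png

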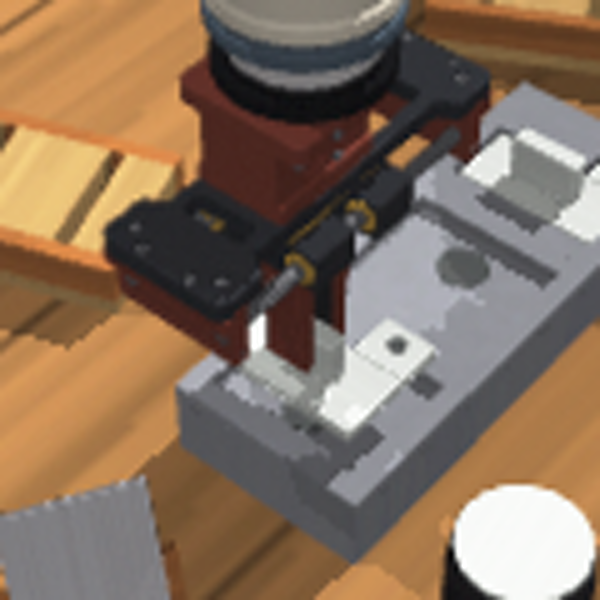

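The held cover's lug-edge readings, compared with cover A's at its fit, show it about 1.8 mm short in y and about 1 mm short in x. I'll correct that and lower it.

apply_moves(increments=[{"gripper": 0,"delta_pos": [0.4,0.18,0.08],"dr": [0,0,0]},{"gripper": 0,"delta_pos": [0.6,0,0],"dr": [0,0,0]},{"gripper": 0,"delta_pos": [0.5,0,0],"dr": [0,0,0]},{"gripper": 0,"delta_pos": [0.3,0,0],"dr": [0,0,0]},{"gripper": 0,"delta_pos": [0.1,0,0],"dr": [0,0,0]}])

```text
t: 17.22
ee_pos: [607.7, -8.7, 49.7]
orientation: [-0.011, 1.572, 0.011]
ft_force: [0.1, 0.3, -1.9]
width: 12.0
```

apply_moves(increments=[{"gripper": 0,"delta_pos": [0.2,0,0],"dr": [0,0,0]},{"gripper": 0,"delta_pos": [0.2,0,0],"dr": [0,0,0]},{"gripper": 0,"delta_pos": [0.2,0,0],"dr": [0,0,0]},{"gripper": 0,"delta_pos": [0,0,0],"dr": [0,0,0]},{"gripper": 0,"delta_pos": [0,0,0],"dr": [0,0,0]}])

```text
t: 17.63
ee_pos: [608.4, -8.7, 44.6]
orientation: [-0.011, 1.571, 0.011]
ft_force: [-0.5, 0.3, -3.0]
width: 12.0
```

apply_moves(increments=[{"gripper": 0,"delta_pos": [0.15,0,0],"dr": [0,0,0]},{"gripper": 0,"delta_pos": [0.15,0,0],"dr": [0,0,0]},{"gripper": 0,"delta_pos": [0.15,0,0],"dr": [0,0,0]},{"gripper": 0,"delta_pos": [0.1,0,0],"dr": [0,0,0]},{"gripper": 0,"delta_pos": [0,0,0],"dr": [0,0,0]}])

```text
t: 18.05
ee_pos: [608.2, -8.7, 38.9]
orientation: [-0.011, 1.571, 0.011]
ft_force: [-0.2, -0.4, -2.0]
width: 12.3
```

apply_moves(increments=[{"gripper": 30,"delta_pos": [0,0,0],"dr": [0,0,0]},{"gripper": 30,"delta_pos": [0,0,0],"dr": [0,0,0]},{"gripper": 30,"delta_pos": [0,0,0],"dr": [0,0,0]},{"gripper": 30,"delta_pos": [0,0,0],"dr": [0,0,0]},{"gripper": 30,"delta_pos": [0,0,0],"dr": [0,0,0]}])

```text
t: 18.47
ee_pos: [608.6, -8.7, 39.4]
orientation: [-0.011, 1.57, 0.011]
ft_force: [0.1, 0.3, -0.6]
width: 26.2
```

apply_moves(increments=[{"gripper": 30,"delta_pos": [-2.5,0,0],"dr": [0,0,0]},{"gripper": 30,"delta_pos": [-3,0,0],"dr": [0,0,0]},{"gripper": 30,"delta_pos": [-3,0,0],"dr": [0,0,0]},{"gripper": 30,"delta_pos": [-3.5,0,0],"dr": [0,0,0]},{"gripper": 30,"delta_pos": [-3.5,0,0],"dr": [0,0,0]}])

```text
t: 18.88
ee_pos: [607.9, -8.7, 195.5]
orientation: [-0.011, 1.572, 0.011]
ft_force: [1.0, -0.4, 0.0]
width: 26.4
```

```bash
cat >> h.py <<'E'
n=np.array([.789,-.458,.41]);up=np.array([-.354,.206,.912])
n/=np.linalg.norm(n);up-=n*(up@n);up/=np.linalg.norm(up)
Rp=np.c_[-up,n,np.cross(-up,n)]; Rm=np.c_[-up,-n,np.cross(-up,-n)]
TA=np.array([598.3,-152.5,113.3]); TB=np.array([549.7,-236.6,113.3])
E
python3 - <<'E'
from h import *
d=snap("scene","8")
P=cloud(d);hsv=cv2.cvtColor(d["img"],cv2.COLOR_RGB2HSV);z=P[...,2]+1.5
for c in((607.5,-9.6),(605.1,182.4)):
    k=(abs(P[...,0]-c[0])<45)&(abs(P[...,1]-c[1])<30)&(hsv[...,2]>120)
    a=k&(z>70)&(z<80);b=k&(z>44)&(z<53); print("ribtop",np.median(z[a]),a.sum(),P[a].mean(0).round(1),"flat",np.median(z[b]),b.sum())
for R in(Rp,Rm): plan([(TA+up*45,R)])
E
```

```text
ribtop 75.41768015847435 87 [608.8 -10.5  73.4] flat 48.138799298683466 521
ribtop 75.28048138008035 62 [608.1 181.3  73.4] flat 48.174967482298484 343
t 18.9 p [612.1  -8.8 203.1] y-dir 90.8 deg x [ 0.01 -0.   -1.  ] F [1.7 0.  4.9] w 26.3 q [-0.03  0.4   1.67 -0.    1.07 -1.62]
rot 19 x [ 0.1092 -0.0231  0.0127]; trans 5 x [1.233 0.361 2.624] cm
t 18.9 p [612.1  -8.8 203.1] y-dir 90.8 deg x [ 0.01 -0.   -1.  ] F [1.7 0.  4.9] w 26.3 q [-0.03  0.4   1.67 -0.    1.07 -1.62]
rot 10 x [-0.1017 -0.0208 -0.0379]; trans 5 x [ 1.233 -0.361 -2.624] cm
```

Both covers are seated (rib tops 75.4 and 75.3, flats 48.1 and 48.2). On to the plates, with the tilted pre-grasp over plate A.

apply_moves(increments=[{"gripper": 60,"delta_pos": [0,0,0],"dr": [0.1037,-0.0219,0.0121]},{"gripper": 60,"delta_pos": [0,0,0],"dr": [0.1037,-0.0219,0.0121]},{"gripper": 60,"delta_pos": [0,0,0],"dr": [0.1037,-0.0219,0.0121]},{"gripper": 60,"delta_pos": [0,0,0],"dr": [0.1037,-0.0219,0.0121]},{"gripper": 60,"delta_pos": [0,0,0],"dr": [0.1037,-0.0219,0.0121]}])

```text
t: 19.35
ee_pos: [608.4, -8.8, 194.2]
orientation: [0.442, 1.423, -0.346]
ft_force: [0.1, -1.0, 0.2]
width: 52.0
```

apply_moves(increments=[{"gripper": 60,"delta_pos": [0,0,0],"dr": [0.1037,-0.0219,0.0121]},{"gripper": 60,"delta_pos": [0,0,0],"dr": [0.1037,-0.0219,0.0121]},{"gripper": 60,"delta_pos": [0,0,0],"dr": [0.1037,-0.0219,0.0121]},{"gripper": 60,"delta_pos": [0,0,0],"dr": [0.1037,-0.0219,0.0121]},{"gripper": 60,"delta_pos": [0,0,0],"dr": [0.1037,-0.0219,0.0121]}])

```text
t: 19.77
ee_pos: [608.3, -8.8, 194.2]
orientation: [0.871, 1.202, -0.684]
ft_force: [0.0, -0.3, 0.5]
width: 52.7
```

apply_moves(increments=[{"gripper": 60,"delta_pos": [0,0,0],"dr": [0.1037,-0.0219,0.0121]},{"gripper": 60,"delta_pos": [0,0,0],"dr": [0.1037,-0.0219,0.0121]},{"gripper": 60,"delta_pos": [0,0,0],"dr": [0.1037,-0.0219,0.0121]},{"gripper": 60,"delta_pos": [0,0,0],"dr": [0.1037,-0.0219,0.0121]},{"gripper": 60,"delta_pos": [0,0,0],"dr": [0.1037,-0.0219,0.0121]}])

```text
t: 20.18
ee_pos: [608.2, -8.7, 194.2]
orientation: [1.275, 0.906, -1.003]
ft_force: [-0.3, -0.3, -0.9]
width: 52.5
```

apply_moves(increments=[{"gripper": 60,"delta_pos": [0,0,0],"dr": [0.1037,-0.0219,0.0121]},{"gripper": 60,"delta_pos": [0,0,0],"dr": [0.1037,-0.0219,0.0121]},{"gripper": 60,"delta_pos": [0,0,0],"dr": [0.1037,-0.0219,0.0121]},{"gripper": 60,"delta_pos": [0,0,0],"dr": [0.1037,-0.0219,0.0121]},{"gripper": 60,"delta_pos": [0,0,0],"dr": [0.1037,-0.0219,0.0121]}])

```text
t: 20.6
ee_pos: [608.2, -8.7, 194.2]
orientation: [1.646, 0.532, -1.296]
ft_force: [-0.6, 0.1, -1.1]
width: 52.7
```

```bash
python3 - <<'E'
from h import *
plan([(TA+up*45,Rp)])
E
```

```text
t 20.6 p [608.2  -8.7 194.2] y-dir -30.3 deg x [ 0.346 -0.206 -0.915] F [-0.6  0.1 -1.1] w 52.7 q [ 0.1   0.28  1.94 -0.42  0.62  0.94]
rot 1 x [-0.0033  0.0045  0.0078]; trans 5 x [1.098 0.498 2.586] cm
```

apply_moves(increments=[{"gripper": 60,"delta_pos": [0,0,0],"dr": [-0.0033,0.0045,0.0078]},{"gripper": 60,"delta_pos": [1.1,0.5,2.59],"dr": [0,0,0]},{"gripper": 60,"delta_pos": [1.1,0.5,2.59],"dr": [0,0,0]},{"gripper": 60,"delta_pos": [1.1,0.5,2.59],"dr": [0,0,0]},{"gripper": 60,"delta_pos": [1.1,0.5,2.59],"dr": [0,0,0]}])

```text
t: 21.02
ee_pos: [588.0, -117.5, 162.2]
orientation: [1.64, 0.537, -1.279]
ft_force: [0.2, -0.5, -0.5]
width: 52.5
```

apply_moves(increments=[{"gripper": 60,"delta_pos": [1.1,0.5,2.59],"dr": [0,0,0]},{"gripper": 60,"delta_pos": [0,0,0],"dr": [0,0,0]},{"gripper": 60,"delta_pos": [0,0,0],"dr": [0,0,0]},{"gripper": 60,"delta_pos": [0,0,0],"dr": [0,0,0]},{"gripper": 60,"delta_pos": [0,0,0],"dr": [0,0,0]}])

```text
t: 21.43
ee_pos: [583.7, -142.9, 154.9]
orientation: [1.642, 0.535, -1.281]
ft_force: [-0.0, 0.1, -0.4]
width: 52.8
```

```bash
python3 - <<'E'
from h import *
from workcell import ctrl
plan([(TA+up*0,Rp)])
o=ctrl.get_obs();d=snap("scene","9")
T,px=tipseen(d,o)
print(len(T),"plate top mid in tool:",((TA-o["ee_pos"])@Rot.from_rotvec(o["orientation"]).as_matrix()).round(1))
for lo in range(-75,20,6):
    k=(T[:,0]>=lo)&(T[:,0]<lo+6)
    for s in(-1,1):
        q=k&(T[:,1]*s>0)
        if q.any(): print(lo,"side",s,q.sum(),"y",np.percentile(T[q,1],[3,50,97]).round(1),"z",np.percentile(T[q,2],[3,50,97]).round(1))
cv2.imwrite("pics/s9.png",cv2.resize(d["img"][140:290,130:280,::-1],(600,600),interpolation=cv2.INTER_CUBIC))
E
```

```text
t 21.4 p [ 583.7 -142.9  154.9] y-dir -29.7 deg x [ 0.355 -0.205 -0.912] F [-0.   0.1 -0.4] w 52.8 q [-0.19  0.32  2.02 -0.33  0.43  0.61]
rot 1 x [ 0.007  -0.0017  0.0001]; trans 2 x [ 2.254 -0.058  0.048] cm
311 plate top mid in tool: [45.1 -1.2  1. ]
-75 side 1 33 y [35.6 37.9 40.3] z [-8.8  1.2 10.9]
-69 side 1 38 y [35.  37.6 39. ] z [-9.5  0.5 11.3]
-63 side -1 2 y [-28. -27. -26.] z [ 9.  10.1 11.1]
-63 side 1 32 y [34.6 36.6 38.7] z [-10.1   0.5  10.7]
-57 side -1 2 y [-28.3 -27.6 -26.9] z [10.3 10.9 11.6]
-57 side 1 31 y [34.  35.9 37.6] z [-9.   1.2 10.7]
-51 side -1 4 y [-33.2 -29.4 -29. ] z [10.5 11.2 11.7]
-51 side 1 32 y [33.7 34.9 36.5] z [-9.6  1.6 11.3]
-45 side -1 3 y [-29.2 -28.  -27.2] z [10.1 10.4 10.9]
-45 side 1 36 y [32.5 34.  36.4] z [-9.1  0.5 10.6]
-39 side -1 2 y [-28.3 -27.9 -27.5] z [11.3 11.6 11.8]
-39 side 1 33 y [32.6 34.4 35.6] z [-9.4 -0.2 10.2]
-33 side -1 3 y [-30.6 -29.9 -28.1] z [10.1 10.6 11.2]
-33 side 1 33 y [32.9 35.  35.8] z [-9.3  0.9 11.1]
-27 side -1 2 y [-28.8 -28.7 -28.6] z [10.1 10.8 11.6]
-27 side 1 25 y [32.4 34.  35.8] z [-9.5  0.7  9.9]
```

View pics/s9.png

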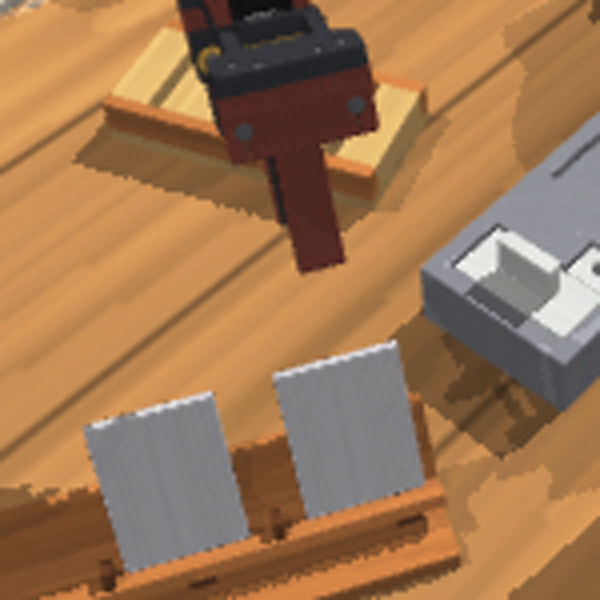

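The offset is along the tool axis here too: tips at tool x ≈ −21 instead of +8. The picture shows the fingers in line with plate A, whose top edge is at crop (340,355). The tips are about 66 mm from that edge, so I advance 98 mm and pinch.

apply_moves(increments=[{"gripper": 60,"delta_pos": [2.2,-0.03,0.03],"dr": [0,0,0]},{"gripper": 60,"delta_pos": [2.2,0,0.03],"dr": [0,0,0]},{"gripper": 60,"delta_pos": [2.2,0,0],"dr": [0,0,0]},{"gripper": 60,"delta_pos": [1.9,0,0],"dr": [0,0,0]},{"gripper": 60,"delta_pos": [1.1,0,0],"dr": [0,0,0]}])

```text
t: 21.9
ee_pos: [617.1, -162.7, 65.2]
orientation: [1.641, 0.536, -1.282]
ft_force: [-0.2, 0.8, -0.4]
width: 52.5
```

apply_moves(increments=[{"gripper": 0,"delta_pos": [0,0,0],"dr": [0,0,0]},{"gripper": 0,"delta_pos": [0,0,0],"dr": [0,0,0]},{"gripper": 0,"delta_pos": [0,0,0],"dr": [0,0,0]},{"gripper": 0,"delta_pos": [0,0,0],"dr": [0,0,0]},{"gripper": 0,"delta_pos": [0,0,0],"dr": [0,0,0]}])

```text
t: 22.32
ee_pos: [617.1, -163.5, 67.9]
orientation: [1.643, 0.533, -1.281]
ft_force: [0.1, -0.3, -0.2]
width: 23.1
```

apply_moves(increments=[{"gripper": 0,"delta_pos": [0,0,0],"dr": [0,0,0]},{"gripper": 0,"delta_pos": [0,0,0],"dr": [0,0,0]},{"gripper": 0,"delta_pos": [0,0,0],"dr": [0,0,0]},{"gripper": 0,"delta_pos": [0,0,0],"dr": [0,0,0]},{"gripper": 0,"delta_pos": [0,0,0],"dr": [0,0,0]}])

```text
t: 22.73
ee_pos: [616.7, -163.7, 67.2]
orientation: [1.643, 0.533, -1.283]
ft_force: [-3.0, 1.0, 6.3]
width: 5.8
```

```bash
python3 - <<'E'
from h import *
from workcell import ctrl
p=np.array(ctrl.get_obs()["ee_pos"])
plan([(p+up*120,None),((520,80,240),down(28.6))])
E
```

```text
t 22.7 p [ 616.7 -163.7   67.2] y-dir -29.8 deg x [ 0.355 -0.205 -0.912] F [-3.   1.   6.3] w 5.8 q [-0.21  0.51  1.98 -0.48  0.27  0.75]
trans 4 x [-3.e+00 -1.e-03 -3.e-03] cm
rot 10 x [-0.1004  0.0217 -0.0384]; trans 7 x [-0.904  0.817 -3.117] cm
```

Gripped (5.8 mm). The plate bottom is about 39 mm ahead of the reported TCP. Retracting, standing it upright and refining the rack position.

apply_moves(increments=[{"gripper": 0,"delta_pos": [-2,0,0],"dr": [0,0,0]},{"gripper": 0,"delta_pos": [-3,0,0],"dr": [0,0,0]},{"gripper": 0,"delta_pos": [-3,0,0],"dr": [0,0,0]},{"gripper": 0,"delta_pos": [-3,0,0],"dr": [0,0,0]},{"gripper": 0,"delta_pos": [-2,0,0],"dr": [0,0,0]}])

```text
t: 23.15
ee_pos: [570.1, -136.6, 187.3]
orientation: [1.644, 0.533, -1.282]
ft_force: [-0.0, 0.6, -0.1]
width: 5.6
```

apply_moves(increments=[{"gripper": 0,"delta_pos": [0,0,0],"dr": [-0.1,0.0217,-0.0384]},{"gripper": 0,"delta_pos": [0,0,0],"dr": [-0.1,0.0217,-0.0384]},{"gripper": 0,"delta_pos": [0,0,0],"dr": [-0.1,0.0217,-0.0384]},{"gripper": 0,"delta_pos": [0,0,0],"dr": [-0.1,0.0217,-0.0384]},{"gripper": 0,"delta_pos": [0,0,0],"dr": [-0.1,0.0217,-0.0384]}])

```text
t: 23.57
ee_pos: [570.1, -137.1, 185.3]
orientation: [1.273, 1.003, -1.089]
ft_force: [0.3, 0.1, -0.9]
width: 6.1
```

apply_moves(increments=[{"gripper": 0,"delta_pos": [0,0,0],"dr": [-0.1,0.0217,-0.0384]},{"gripper": 0,"delta_pos": [0,0,0],"dr": [-0.1,0.0217,-0.0384]},{"gripper": 0,"delta_pos": [0,0,0],"dr": [-0.1,0.0217,-0.0384]},{"gripper": 0,"delta_pos": [0,0,0],"dr": [-0.1,0.0217,-0.0384]},{"gripper": 0,"delta_pos": [0,0,0],"dr": [-0.1,0.0217,-0.0384]}])

```text
t: 23.98
ee_pos: [570.3, -137.4, 185.1]
orientation: [0.846, 1.399, -0.843]
ft_force: [0.6, -0.3, -1.0]
width: 5.7
```

```bash
python3 - <<'E'
from h import *
C=np.array([520.7,361.]);yaw=28.63;a=np.deg2rad(yaw)
for n,off in(("scene",-1.5),("top",.3)):
    d=load(n);X,Y=edges(d,34,C,yaw,60,10,tol=2.5,off=off,vmin=0,sat=256)
    f=lambda A,B,l,w:(A[(B>=l)&(B<l+w)].min(),A[(B>=l)&(B<l+w)].max())
    xs=np.array([f(X,Y,l,8) for l in range(-36,36,8)]);ys=np.array([f(Y,X,l,8) for l in range(-90,90,8)])
    print(n,"X ext",np.median(xs,0).round(1),"Y ext",np.median(ys,0).round(1), "slopes deg Ymin %.2f Ymax %.2f"%tuple(np.degrees(np.polyfit(np.arange(-86,94,8),ys,1)[0])))
    # slots: dark band pixels in image at z=34 plane
    v,u=np.indices(d["img"].shape[:2]);Q=ray(d,np.c_[u.ravel(),v.ravel()],34)[:,:2]-C
    x=Q@[np.cos(a),np.sin(a)];y=Q@[-np.sin(a),np.cos(a)];V=d["img"].max(2).ravel().astype(float)
    for s in(-66,0,66):
        k=(abs(x-s)<14)&(abs(y)<32);dk=k&(V<125);
        print("  slot",s,"dark n",dk.sum(),"x mean %.1f ext %s"%(x[dk].mean(),np.percentile(x[dk],[5,95]).round(1)))
plan([((578.7,392.6,200),down(28.6))])
E
```

```text
scene X ext [-98.1  98.4] Y ext [-48.   46.2] slopes deg Ymin 0.14 Ymax 0.03
  slot -66 dark n 30 x mean -65.3 ext [-68.2 -62.3]
  slot 0 dark n 33 x mean 0.4 ext [-2.8  3.7]
  slot 66 dark n 35 x mean 66.0 ext [62.6 69.2]
top X ext [-99.5  99.7] Y ext [-44.5  48. ] slopes deg Ymin -0.27 Ymax -0.54
  slot -66 dark n 82 x mean -64.2 ext [-68.1 -60.2]
  slot 0 dark n 78 x mean 1.8 ext [-2.   5.6]
  slot 66 dark n 79 x mean 67.8 ext [63.9 71.7]
t 24.0 p [ 570.3 -137.4  185.1] y-dir 27.8 deg x [ 0.003  0.001 -1.   ] F [ 0.6 -0.3 -1. ] w 5.7 q [-0.26  0.38  1.73  0.    1.02 -0.74]
rot 1 x [-0.0138  0.0003 -0.0028]; trans 16 x [-0.093  1.632 -2.883] cm
```

apply_moves(increments=[{"gripper": 0,"delta_pos": [0,0,0],"dr": [-0.0138,0,-0.0028]},{"gripper": 0,"delta_pos": [0.13,1.75,-3.08],"dr": [0,0,0]},{"gripper": 0,"delta_pos": [0.13,1.75,-3.08],"dr": [0,0,0]},{"gripper": 0,"delta_pos": [0.13,1.75,-3.08],"dr": [0,0,0]},{"gripper": 0,"delta_pos": [0.13,1.75,-3.08],"dr": [0,0,0]}])

```text
t: 24.4
ee_pos: [573.0, 5.7, 179.6]
orientation: [0.841, 1.399, -0.839]
ft_force: [0.3, -0.1, -0.5]
width: 6.1
```

apply_moves(increments=[{"gripper": 0,"delta_pos": [0.13,1.75,-3.08],"dr": [0,0,0]},{"gripper": 0,"delta_pos": [0.13,1.75,-3.08],"dr": [0,0,0]},{"gripper": 0,"delta_pos": [0.13,1.75,-3.08],"dr": [0,0,0]},{"gripper": 0,"delta_pos": [0.13,1.75,-3.08],"dr": [0,0,0]},{"gripper": 0,"delta_pos": [0.13,1.75,-3.08],"dr": [0,0,0]}])

```text
t: 24.82
ee_pos: [576.9, 183.2, 173.1]
orientation: [0.84, 1.4, -0.838]
ft_force: [0.9, -0.1, -1.0]
width: 6.1
```

apply_moves(increments=[{"gripper": 0,"delta_pos": [0.13,1.75,-3.08],"dr": [0,0,0]},{"gripper": 0,"delta_pos": [0.13,1.75,-3.08],"dr": [0,0,0]},{"gripper": 0,"delta_pos": [0.13,1.75,-3.08],"dr": [0,0,0]},{"gripper": 0,"delta_pos": [0.13,1.75,-3.08],"dr": [0,0,0]},{"gripper": 0,"delta_pos": [0.13,1.75,-3.08],"dr": [0,0,0]}])

```text
t: 25.23
ee_pos: [580.8, 360.2, 166.4]
orientation: [0.84, 1.4, -0.838]
ft_force: [1.0, 0.2, -1.2]
width: 5.6
```

apply_moves(increments=[{"gripper": 0,"delta_pos": [0.13,1.75,-3.08],"dr": [0,0,0]},{"gripper": 0,"delta_pos": [0,0,0],"dr": [0,0,0]},{"gripper": 0,"delta_pos": [0,0,0],"dr": [0,0,0]},{"gripper": 0,"delta_pos": [0,0,0],"dr": [0,0,0]},{"gripper": 0,"delta_pos": [0,0,0],"dr": [0,0,0]}])

```text
t: 25.65
ee_pos: [582.1, 392.7, 165.2]
orientation: [0.839, 1.4, -0.839]
ft_force: [0.2, -0.2, -1.5]
width: 6.2
```

```bash
python3 - <<'E'
from h import *
plan([((579.7,394.1,90),down(28.6))])
E
```

```text
t 25.6 p [582.1 392.7 165.2] y-dir 28.2 deg x [ 0.002 -0.001 -1.   ] F [ 0.2 -0.2 -1.5] w 6.2 q [ 0.58  0.57  1.47 -0.    1.1   0.09]
rot 1 x [-0.0062  0.0021 -0.0014]; trans 3 x [ 2.508 -0.047 -0.079] cm
```

apply_moves(increments=[{"gripper": 0,"delta_pos": [2,-0.14,-0.24],"dr": [-0.006,0.002,-0.0014]},{"gripper": 0,"delta_pos": [2.5,0,0],"dr": [0,0,0]},{"gripper": 0,"delta_pos": [2,0,0],"dr": [0,0,0]},{"gripper": 0,"delta_pos": [1,0,0],"dr": [0,0,0]},{"gripper": 0,"delta_pos": [0,0,0],"dr": [0,0,0]}])

```text
t: 26.07
ee_pos: [578.7, 393.2, 87.9]
orientation: [0.832, 1.407, -0.838]
ft_force: [-0.5, 0.1, -1.3]
width: 5.7
```

```bash
python3 - <<'E'
from h import *
plan([((579.7,394.1,49),down(28.6))])
d=snap("scene","10");b=snap("top","10");np.save
cv2.imwrite("pics/s10.png",np.hstack([cv2.resize(d["img"][60:160,270:370,::-1],(400,400),interpolation=cv2.INTER_CUBIC),cv2.resize(b["img"][140:260,80:200,::-1],(400,400),interpolation=cv2.INTER_CUBIC)]))
C=np.array([520.7,361.]);a=np.deg2rad(28.63)
hsv=cv2.cvtColor(d["img"],cv2.COLOR_RGB2HSV);P=cloud(d)
x=(P[...,:2]-C)@[np.cos(a),np.sin(a)];y=(P[...,:2]-C)@[-np.sin(a),np.cos(a)]
m=(hsv[...,1]<60)&(abs(x-66)<30)&(abs(y)<50)&(P[...,2]>40)&(P[...,2]<145)
for lo in range(40,145,8):
    k=m&(P[...,2]>=lo)&(P[...,2]<lo+8)
    if k.sum(): print(lo,k.sum(),"x",np.percentile(x[k],[5,50,95]).round(1),"y",np.percentile(y[k],[2,98]).round(1),"V",hsv[...,2][k].mean())
E
```

```text
t 26.1 p [578.7 393.2  87.9] y-dir 28.6 deg x [-0.003 -0.002 -1.   ] F [-0.5  0.1 -1.3] w 5.7 q [0.58 0.66 1.51 0.   0.97 0.08]
rot 1 x [-0.0003  0.0003  0.0041]; trans 2 x [ 1.946  0.064 -0.014] cm
48 8 x [62.3 64.3 67.5] y [-34.5 -24.9] V 110.0
56 3 x [64.1 64.6 67.1] y [-31.5 -31.2] V 110.0
64 7 x [62.2 63.3 66.6] y [-35.3  -5.8] V 106.28571428571429
72 9 x [62.2 64.2 67.7] y [-32.4   5.9] V 106.44444444444444
80 5 x [62.3 63.4 66.7] y [-34.5 -13.5] V 103.2
88 8 x [62.4 64.9 67.8] y [-33.6   4.2] V 105.875
96 6 x [62.3 63.9 66.6] y [-32.4  -3.8] V 102.5
104 6 x [62.5 64.  67.3] y [-33.1 -22.6] V 105.33333333333333
112 6 x [63.7 65.4 67.1] y [-32.3 -30.5] V 115.5
120 11 x [62.4 65.6 69.8] y [-32.7 -10.3] V 92.36363636363636
128 21 x [62.8 66.  68. ] y [-31.8  31.3] V 121.33333333333333
136 14 x [62.8 65.8 69.3] y [-27.1  22.9] V 101.35714285714286
```

View pics/s10.png

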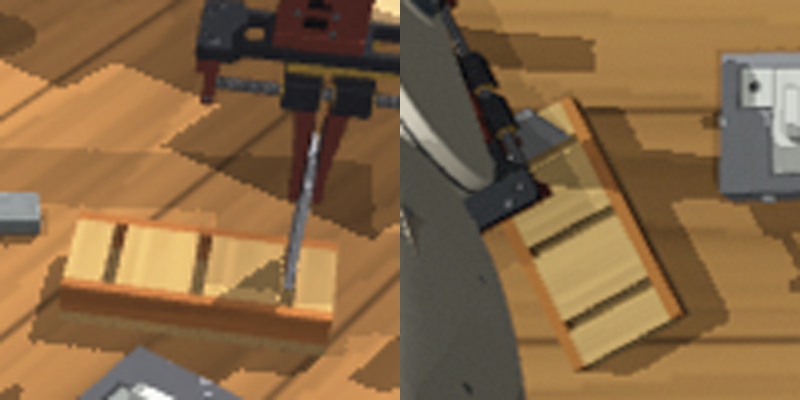

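In the scene view the plate's near edge is at rack x≈65 and the slot at 66.1, so I shift +1.0 mm along tool y and lower in steps.

apply_moves(increments=[{"gripper": 0,"delta_pos": [0.4,0.1,0],"dr": [0,0,0]},{"gripper": 0,"delta_pos": [0.4,0,0],"dr": [0,0,0]},{"gripper": 0,"delta_pos": [0.3,0,0],"dr": [0,0,0]},{"gripper": 0,"delta_pos": [0.2,0,0],"dr": [0,0,0]},{"gripper": 0,"delta_pos": [0.1,0,0],"dr": [0,0,0]}])

```text
t: 26.58
ee_pos: [580.7, 396.0, 76.3]
orientation: [0.833, 1.405, -0.833]
ft_force: [-0.4, 0.4, -1.7]
width: 5.8
```

apply_moves(increments=[{"gripper": 0,"delta_pos": [0.2,0,0],"dr": [0,0,0]},{"gripper": 0,"delta_pos": [0.2,0,0],"dr": [0,0,0]},{"gripper": 0,"delta_pos": [0.1,0,0],"dr": [0,0,0]},{"gripper": 0,"delta_pos": [0,0,0],"dr": [0,0,0]},{"gripper": 0,"delta_pos": [0,0,0],"dr": [0,0,0]}])

```text
t: 27.0
ee_pos: [581.3, 396.4, 74.4]
orientation: [0.834, 1.405, -0.831]
ft_force: [-5.0, -3.9, 16.0]
width: 5.8
```

Contact, 16 N. The reading had settled 2–3 mm beyond where the picture was taken, because the arm was still lagging. I raise, correct, and re-measure with the arm at rest.

apply_moves(increments=[{"gripper": 0,"delta_pos": [-0.4,0,0],"dr": [0,0,0]},{"gripper": 0,"delta_pos": [-0.4,-0.2,0.1],"dr": [0,0,0]},{"gripper": 0,"delta_pos": [0,0,0],"dr": [0,0,0]},{"gripper": 0,"delta_pos": [0,0,0],"dr": [0,0,0]},{"gripper": 0,"delta_pos": [0,0,0],"dr": [0,0,0]}])

```text
t: 27.42
ee_pos: [579.4, 394.1, 79.1]
orientation: [0.833, 1.405, -0.833]
ft_force: [-1.1, 0.0, -0.7]
width: 6.1
```

apply_moves(increments=[{"gripper": 0,"delta_pos": [0,0,0],"dr": [0,0,0]},{"gripper": 0,"delta_pos": [0,0,0],"dr": [0,0,0]},{"gripper": 0,"delta_pos": [0,0,0],"dr": [0,0,0]},{"gripper": 0,"delta_pos": [0,0,0],"dr": [0,0,0]},{"gripper": 0,"delta_pos": [0,0,0],"dr": [0,0,0]}])

```text
t: 27.83
ee_pos: [579.5, 394.1, 79.3]
orientation: [0.833, 1.405, -0.833]
ft_force: [-0.2, -0.0, 0.0]
width: 5.6
```

```bash
cat >> h.py <<'E'
def platex(d,s,z0,z1,C=np.array([520.7,361.])):
    a=np.deg2rad(28.63);hsv=cv2.cvtColor(d["img"],cv2.COLOR_RGB2HSV);P=cloud(d)
    x=(P[...,:2]-C)@[np.cos(a),np.sin(a)];y=(P[...,:2]-C)@[-np.sin(a),np.cos(a)]
    m=(hsv[...,1]<60)&(abs(x-s)<20)&(abs(y)<50)&(P[...,2]>z0)&(P[...,2]<z1)
    for lo in np.linspace(z0,z1,5)[:-1]:
        k=m&(P[...,2]>=lo)&(P[...,2]<lo+(z1-z0)/4)
        if k.sum(): print("z%.0f"%lo,k.sum(),"x",np.percentile(x[k],[3,50,97]).round(1),"mid %.1f"%np.percentile(x[k],[3,97]).mean(),"y",np.percentile(y[k],[3,97]).round(1))
E
python3 - <<'E'
from h import *
plan([((579.7,394.1,49),down(28.6))])
for k in("10",):platex(load("scene",k),66,48,110)
platex(snap("scene","11"),66,40,110)
E
```

```text
t 27.8 p [579.5 394.1  79.3] y-dir 28.7 deg x [ 0.  0. -1.] F [-0.2 -0.   0. ] w 5.6 q [0.58 0.67 1.52 0.   0.95 0.08]
trans 1 x [3.031 0.011 0.011] cm
z48 11 x [62.3 64.6 67.9] mid 65.1 y [-34.3 -25.5]
z64 14 x [62.2 63.9 67.7] mid 64.9 y [-34.9   2.6]
z79 14 x [62.4 63.8 67.6] mid 65.0 y [-34.3   5.6]
z94 12 x [62.3 63.9 67.7] mid 65.0 y [-32.8  -6.5]
z40 14 x [63.5 66.1 69. ] mid 66.2 y [-34.2   8.1]
z58 16 x [63.4 65.2 68.8] mid 66.1 y [-33.2   5.5]
z75 14 x [63.5 65.4 68.8] mid 66.1 y [-34.2  -5.3]
z92 14 x [63.  65.4 68.8] mid 65.9 y [-32.4  -9.1]
```

Settled: plate mid at 66.1, slot at 66.1. Lowering slowly.

apply_moves(increments=[{"gripper": 0,"delta_pos": [0.25,0,0],"dr": [0,0,0]},{"gripper": 0,"delta_pos": [0.25,0,0],"dr": [0,0,0]},{"gripper": 0,"delta_pos": [0.25,0,0],"dr": [0,0,0]},{"gripper": 0,"delta_pos": [0.25,0,0],"dr": [0,0,0]},{"gripper": 0,"delta_pos": [0,0,0],"dr": [0,0,0]}])

```text
t: 28.3
ee_pos: [579.2, 393.9, 68.6]
orientation: [0.833, 1.406, -0.833]
ft_force: [-0.5, -0.1, 0.5]
width: 5.9
```

It's in the slot with no force. About 19 mm to go.

apply_moves(increments=[{"gripper": 0,"delta_pos": [0.3,0,0],"dr": [0,0,0]},{"gripper": 0,"delta_pos": [0.3,0,0],"dr": [0,0,0]},{"gripper": 0,"delta_pos": [0.3,0,0],"dr": [0,0,0]},{"gripper": 0,"delta_pos": [0.3,0,0],"dr": [0,0,0]},{"gripper": 0,"delta_pos": [0.2,0,0],"dr": [0,0,0]}])

```text
t: 28.72
ee_pos: [579.4, 394.1, 54.9]
orientation: [0.833, 1.405, -0.833]
ft_force: [0.4, -0.5, -1.6]
width: 5.8
```

apply_moves(increments=[{"gripper": 0,"delta_pos": [0.1,0,0],"dr": [0,0,0]},{"gripper": 0,"delta_pos": [0.1,0,0],"dr": [0,0,0]},{"gripper": 0,"delta_pos": [0.1,0,0],"dr": [0,0,0]},{"gripper": 0,"delta_pos": [0,0,0],"dr": [0,0,0]},{"gripper": 0,"delta_pos": [0,0,0],"dr": [0,0,0]}])

```text
t: 29.13
ee_pos: [579.6, 394.2, 52.5]
orientation: [0.833, 1.405, -0.832]
ft_force: [0.5, 0.8, -0.5]
width: 6.0
```

apply_moves(increments=[{"gripper": 0,"delta_pos": [0.1,0,0],"dr": [0,0,0]},{"gripper": 0,"delta_pos": [0.1,0,0],"dr": [0,0,0]},{"gripper": 0,"delta_pos": [0.05,0,0],"dr": [0,0,0]},{"gripper": 0,"delta_pos": [0,0,0],"dr": [0,0,0]},{"gripper": 0,"delta_pos": [0,0,0],"dr": [0,0,0]}])

```text
t: 29.55
ee_pos: [579.8, 394.3, 50.7]
orientation: [0.834, 1.405, -0.832]
ft_force: [-0.8, -1.6, 5.5]
width: 5.9
```

apply_moves(increments=[{"gripper": 25,"delta_pos": [0,0,0],"dr": [0,0,0]},{"gripper": 25,"delta_pos": [0,0,0],"dr": [0,0,0]},{"gripper": 25,"delta_pos": [0,0,0],"dr": [0,0,0]},{"gripper": 25,"delta_pos": [0,0,0],"dr": [0,0,0]},{"gripper": 25,"delta_pos": [0,0,0],"dr": [0,0,0]}])

```text
t: 29.97
ee_pos: [579.5, 394.1, 49.7]
orientation: [0.833, 1.405, -0.833]
ft_force: [-0.1, 0.5, 0.4]
width: 21.6
```

apply_moves(increments=[{"gripper": 25,"delta_pos": [-2,0,0],"dr": [0,0,0]},{"gripper": 25,"delta_pos": [-3,0,0],"dr": [0,0,0]},{"gripper": 25,"delta_pos": [-3,0,0],"dr": [0,0,0]},{"gripper": 25,"delta_pos": [-3,0,0],"dr": [0,0,0]},{"gripper": 25,"delta_pos": [-2,0,0],"dr": [0,0,0]}])

```text
t: 30.38
ee_pos: [580.4, 394.7, 183.1]
orientation: [0.836, 1.404, -0.83]
ft_force: [-0.4, 0.1, 0.1]
width: 22.0
```

```bash
python3 - <<'E'
from h import *
d=snap("scene","12");platex(d,66,36,110)
P=cloud(d);hsv=cv2.cvtColor(d["img"],cv2.COLOR_RGB2HSV)
m=(hsv[...,1]<60)&(np.hypot(P[...,0]-579,P[...,1]-393)<40)&(P[...,2]>60)&(P[...,2]<125); print("plate top z",np.percentile(P[m][:,2],97)+1.5)
plan([((579,390,220),None),(TB+up*46,Rp)])
E
```

```text
z36 12 x [63.7 65.7 69. ] mid 66.3 y [-33.2  -3.7]
z54 15 x [63.7 65.5 68.9] mid 66.3 y [-34.4  -1.7]
z73 16 x [63.7 65.4 69.3] mid 66.5 y [-33.1  -0.2]
z92 35 x [63.9 66.4 69.5] mid 66.7 y [-32.5  31.1]
plate top z 101.42656816968707
t 30.4 p [582.1 395.9 186.9] y-dir 28.7 deg x [ 0.008  0.005 -1.   ] F [1.3 0.3 2.9] w 22.2 q [0.58 0.55 1.46 0.   1.13 0.08]
trans 1 x [-3.311 -0.525  0.361] cm
rot 10 x [ 0.1009 -0.0222  0.0376]; trans 18 x [0.945 1.223 3.092] cm
```

Plate A stands in the slot: top about 101, mid at 66.3–66.7, upright. Now plate B.

apply_moves(increments=[{"gripper": 60,"delta_pos": [0,0,0],"dr": [0.1009,-0.0222,0.0376]},{"gripper": 60,"delta_pos": [0,0,0],"dr": [0.1009,-0.0222,0.0376]},{"gripper": 60,"delta_pos": [0,0,0],"dr": [0.1009,-0.0222,0.0376]},{"gripper": 60,"delta_pos": [0,0,0],"dr": [0.1009,-0.0222,0.0376]},{"gripper": 60,"delta_pos": [0,0,0],"dr": [0.1009,-0.0222,0.0376]}])

```text
t: 30.85
ee_pos: [579.3, 393.8, 179.5]
orientation: [1.265, 1.006, -1.089]
ft_force: [0.6, 0.4, 0.2]
width: 51.1
```

apply_moves(increments=[{"gripper": 60,"delta_pos": [0,0,0],"dr": [0.1009,-0.0222,0.0376]},{"gripper": 60,"delta_pos": [0,0,0],"dr": [0.1009,-0.0222,0.0376]},{"gripper": 60,"delta_pos": [0,0,0],"dr": [0.1009,-0.0222,0.0376]},{"gripper": 60,"delta_pos": [0,0,0],"dr": [0.1009,-0.0222,0.0376]},{"gripper": 60,"delta_pos": [0,0,0],"dr": [0.1009,-0.0222,0.0376]}])

```text
t: 31.27
ee_pos: [579.1, 393.9, 179.4]
orientation: [1.642, 0.527, -1.294]
ft_force: [0.2, -0.2, 0.5]
width: 52.7
```

```bash
python3 - <<'E'
from h import *
plan([(TB+up*46,Rp)],step=30)
E
```

```text
t 31.3 p [579.1 393.9 179.4] y-dir -30.2 deg x [ 0.348 -0.212 -0.913] F [ 0.2 -0.2  0.5] w 52.7 q [ 0.77  0.52  1.59 -0.5   0.97  1.57]
rot 1 x [-0.001   0.0077  0.0026]; trans 21 x [0.637 1.135 2.667] cm
```

apply_moves(increments=[{"gripper": 60,"delta_pos": [0,0,0],"dr": [-0.001,0.0077,0.0026]},{"gripper": 60,"delta_pos": [0.669,1.19,2.8],"dr": [0,0,0]},{"gripper": 60,"delta_pos": [0.669,1.19,2.8],"dr": [0,0,0]},{"gripper": 60,"delta_pos": [0.669,1.19,2.8],"dr": [0,0,0]},{"gripper": 60,"delta_pos": [0.669,1.19,2.8],"dr": [0,0,0]}])

```text
t: 31.68
ee_pos: [570.3, 268.6, 174.6]
orientation: [1.64, 0.539, -1.282]
ft_force: [0.0, -0.2, -0.7]
width: 52.6
```

apply_moves(increments=[{"gripper": 60,"delta_pos": [0.669,1.19,2.8],"dr": [0,0,0]},{"gripper": 60,"delta_pos": [0.669,1.19,2.8],"dr": [0,0,0]},{"gripper": 60,"delta_pos": [0.669,1.19,2.8],"dr": [0,0,0]},{"gripper": 60,"delta_pos": [0.669,1.19,2.8],"dr": [0,0,0]},{"gripper": 60,"delta_pos": [0.669,1.19,2.8],"dr": [0,0,0]}])

```text
t: 32.1
ee_pos: [559.6, 113.1, 168.9]
orientation: [1.641, 0.538, -1.282]
ft_force: [0.7, -0.2, -0.5]
width: 52.5
```

apply_moves(increments=[{"gripper": 60,"delta_pos": [0.669,1.19,2.8],"dr": [0,0,0]},{"gripper": 60,"delta_pos": [0.669,1.19,2.8],"dr": [0,0,0]},{"gripper": 60,"delta_pos": [0.669,1.19,2.8],"dr": [0,0,0]},{"gripper": 60,"delta_pos": [0.669,1.19,2.8],"dr": [0,0,0]},{"gripper": 60,"delta_pos": [0.669,1.19,2.8],"dr": [0,0,0]}])

```text
t: 32.52
ee_pos: [548.9, -42.2, 163.1]
orientation: [1.641, 0.537, -1.281]
ft_force: [0.4, -0.1, 0.6]
width: 52.5
```

apply_moves(increments=[{"gripper": 60,"delta_pos": [0.669,1.19,2.8],"dr": [0,0,0]},{"gripper": 60,"delta_pos": [0.669,1.19,2.8],"dr": [0,0,0]},{"gripper": 60,"delta_pos": [0.669,1.19,2.8],"dr": [0,0,0]},{"gripper": 60,"delta_pos": [0.669,1.19,2.8],"dr": [0,0,0]},{"gripper": 60,"delta_pos": [0.669,1.19,2.8],"dr": [0,0,0]}])

```text
t: 32.93
ee_pos: [538.0, -197.8, 157.1]
orientation: [1.641, 0.535, -1.281]
ft_force: [0.0, -0.1, 0.5]
width: 52.6
```

apply_moves(increments=[{"gripper": 60,"delta_pos": [0.669,1.19,2.8],"dr": [0,0,0]},{"gripper": 60,"delta_pos": [0,0,0],"dr": [0,0,0]},{"gripper": 60,"delta_pos": [0,0,0],"dr": [0,0,0]},{"gripper": 60,"delta_pos": [0,0,0],"dr": [0,0,0]},{"gripper": 60,"delta_pos": [0,0,0],"dr": [0,0,0]}])

```text
t: 33.35
ee_pos: [536.1, -226.1, 155.7]
orientation: [1.642, 0.536, -1.283]
ft_force: [0.2, 0.7, -0.5]
width: 52.6
```

```bash
python3 - <<'E'
from h import *
from workcell import ctrl
plan([(TB-up*52.5,Rp)])
d=snap("scene","13");o=ctrl.get_obs()
P=cloud(d);hsv=cv2.cvtColor(d["img"],cv2.COLOR_RGB2HSV);R=Rot.from_rotvec(o["orientation"]).as_matrix();T=(P-o["ee_pos"])@R
m=(hsv[...,1]<60)&(P[...,2]>45)&(P[...,2]<118)&(abs(P[...,0]-560)<50)&(abs(P[...,1]+243)<50)
print(m.sum(),"plate face in tool y (expect +3)",np.median(T[m][:,1]).round(1),"z ext",np.percentile(T[m][:,2],[1,99]).round(1),"top x",np.percentile(T[m][:,0],2).round(1))
E
```

```text
t 33.4 p [ 536.1 -226.1  155.7] y-dir -29.7 deg x [ 0.354 -0.204 -0.913] F [ 0.2  0.7 -0.5] w 52.6 q [-0.39  0.28  2.07 -0.15  0.38  0.26]
rot 1 x [ 0.0065 -0.0015  0.0019]; trans 3 x [ 3.271 -0.06   0.075] cm
1038 plate face in tool y (expect +3) 0.8 z ext [-29.3  34.4] top x 48.2
```

apply_moves(increments=[{"gripper": 60,"delta_pos": [2.2,-0.1,0.12],"dr": [0.006,0,0]},{"gripper": 60,"delta_pos": [2.2,-0.05,0.1],"dr": [0,0,0]},{"gripper": 60,"delta_pos": [2.2,0,0],"dr": [0,0,0]},{"gripper": 60,"delta_pos": [1.9,0,0],"dr": [0,0,0]},{"gripper": 60,"delta_pos": [1.2,0,0],"dr": [0,0,0]}])

```text
t: 33.82
ee_pos: [568.6, -246.5, 64.9]
orientation: [1.647, 0.534, -1.286]
ft_force: [-0.4, 0.3, -0.7]
width: 52.9
```

apply_moves(increments=[{"gripper": 0,"delta_pos": [0,0,0],"dr": [0,0,0]},{"gripper": 0,"delta_pos": [0,0,0],"dr": [0,0,0]},{"gripper": 0,"delta_pos": [0,0,0],"dr": [0,0,0]},{"gripper": 0,"delta_pos": [0,0,0],"dr": [0,0,0]},{"gripper": 0,"delta_pos": [0,0,0],"dr": [0,0,0]}])

```text
t: 34.23
ee_pos: [568.6, -247.8, 67.7]
orientation: [1.648, 0.53, -1.285]
ft_force: [-0.0, -0.7, 0.4]
width: 22.8
```

apply_moves(increments=[{"gripper": 0,"delta_pos": [0,0,0],"dr": [0,0,0]},{"gripper": 0,"delta_pos": [0,0,0],"dr": [0,0,0]},{"gripper": 0,"delta_pos": [0,0,0],"dr": [0,0,0]},{"gripper": 0,"delta_pos": [0,0,0],"dr": [0,0,0]},{"gripper": 0,"delta_pos": [0,0,0],"dr": [0,0,0]}])

```text
t: 34.65
ee_pos: [568.4, -248.1, 67.1]
orientation: [1.649, 0.53, -1.286]
ft_force: [-2.6, 1.3, 6.8]
width: 5.8
```

```bash
python3 - <<'E'
from h import *
from workcell import ctrl
p=np.array(ctrl.get_obs()["ee_pos"]);print("bottom ahead",90-(TB-p)@up)
plan([(p+up*120,None),((520,80,240),down(28.6))])
E
```

```text
bottom ahead 38.912055094941145
t 34.6 p [ 568.4 -248.1   67.1] y-dir -30.2 deg x [ 0.354 -0.205 -0.913] F [-2.6  1.3  6.8] w 5.8 q [-0.4   0.49  2.03 -0.24  0.21  0.35]
trans 4 x [-3.    -0.003 -0.003] cm
rot 10 x [-0.1011  0.0215 -0.0384]; trans 9 x [-0.705  1.556 -2.99 ] cm
```

apply_moves(increments=[{"gripper": 0,"delta_pos": [-2,0,0],"dr": [0,0,0]},{"gripper": 0,"delta_pos": [-3,0,0],"dr": [0,0,0]},{"gripper": 0,"delta_pos": [-3,0,0],"dr": [0,0,0]},{"gripper": 0,"delta_pos": [-3,0,0],"dr": [0,0,0]},{"gripper": 0,"delta_pos": [-2,0,0],"dr": [0,0,0]}])

```text
t: 35.07
ee_pos: [521.7, -221.0, 187.2]
orientation: [1.649, 0.53, -1.286]
ft_force: [0.4, -0.3, -1.1]
width: 5.9
```

apply_moves(increments=[{"gripper": 0,"delta_pos": [0,0,0],"dr": [-0.1011,0.0215,-0.0384]},{"gripper": 0,"delta_pos": [0,0,0],"dr": [-0.1011,0.0215,-0.0384]},{"gripper": 0,"delta_pos": [0,0,0],"dr": [-0.1011,0.0215,-0.0384]},{"gripper": 0,"delta_pos": [0,0,0],"dr": [-0.1011,0.0215,-0.0384]},{"gripper": 0,"delta_pos": [0,0,0],"dr": [-0.1011,0.0215,-0.0384]}])

```text
t: 35.48
ee_pos: [521.8, -221.4, 185.3]
orientation: [1.265, 1.012, -1.084]
ft_force: [-0.5, -0.3, -1.1]
width: 5.9
```

apply_moves(increments=[{"gripper": 0,"delta_pos": [0,0,0],"dr": [-0.1011,0.0215,-0.0384]},{"gripper": 0,"delta_pos": [0,0,0],"dr": [-0.1011,0.0215,-0.0384]},{"gripper": 0,"delta_pos": [0,0,0],"dr": [-0.1011,0.0215,-0.0384]},{"gripper": 0,"delta_pos": [0,0,0],"dr": [-0.1011,0.0215,-0.0384]},{"gripper": 0,"delta_pos": [0,0,0],"dr": [-0.1011,0.0215,-0.0384]}])

```text
t: 35.9
ee_pos: [522.0, -221.6, 185.1]
orientation: [0.832, 1.408, -0.833]
ft_force: [0.2, 1.1, -1.2]
width: 6.0
```

```bash
python3 - <<'E'
from h import *
plan([((463.6,330.8,160),down(28.7))],step=30)
E
```

```text
t 35.9 p [ 522.  -221.6  185.1] y-dir 28.7 deg x [-0.002  0.    -1.   ] F [ 0.2  1.1 -1.2] w 6.0 q [-0.42  0.36  1.77 -0.    1.01 -0.92]
rot 1 x [ 0.0003 -0.0014  0.0016]; trans 19 x [ 0.132  1.127 -2.698] cm
```

apply_moves(increments=[{"gripper": 0,"delta_pos": [0.125,1.07,-2.563],"dr": [0,0,0]},{"gripper": 0,"delta_pos": [0.125,1.07,-2.563],"dr": [0,0,0]},{"gripper": 0,"delta_pos": [0.125,1.07,-2.563],"dr": [0,0,0]},{"gripper": 0,"delta_pos": [0.125,1.07,-2.563],"dr": [0,0,0]},{"gripper": 0,"delta_pos": [0.125,1.07,-2.563],"dr": [0,0,0]}])

```text
t: 36.32
ee_pos: [507.7, -82.1, 178.7]
orientation: [0.836, 1.404, -0.836]
ft_force: [1.1, -0.0, -1.6]
width: 5.7
```

apply_moves(increments=[{"gripper": 0,"delta_pos": [0.125,1.07,-2.563],"dr": [0,0,0]},{"gripper": 0,"delta_pos": [0.125,1.07,-2.563],"dr": [0,0,0]},{"gripper": 0,"delta_pos": [0.125,1.07,-2.563],"dr": [0,0,0]},{"gripper": 0,"delta_pos": [0.125,1.07,-2.563],"dr": [0,0,0]},{"gripper": 0,"delta_pos": [0.125,1.07,-2.563],"dr": [0,0,0]}])

```text
t: 36.73
ee_pos: [493.7, 56.1, 172.6]
orientation: [0.836, 1.404, -0.836]
ft_force: [-0.3, -0.1, -0.8]
width: 6.0
```

apply_moves(increments=[{"gripper": 0,"delta_pos": [0.125,1.07,-2.563],"dr": [0,0,0]},{"gripper": 0,"delta_pos": [0.125,1.07,-2.563],"dr": [0,0,0]},{"gripper": 0,"delta_pos": [0.125,1.07,-2.563],"dr": [0,0,0]},{"gripper": 0,"delta_pos": [0.125,1.07,-2.563],"dr": [0,0,0]},{"gripper": 0,"delta_pos": [0.125,1.07,-2.563],"dr": [0,0,0]}])

```text
t: 37.15
ee_pos: [479.6, 194.3, 166.3]
orientation: [0.836, 1.404, -0.836]
ft_force: [-0.1, -0.9, -1.1]
width: 6.0
```

apply_moves(increments=[{"gripper": 0,"delta_pos": [0.125,1.07,-2.563],"dr": [0,0,0]},{"gripper": 0,"delta_pos": [0.125,1.07,-2.563],"dr": [0,0,0]},{"gripper": 0,"delta_pos": [0.125,1.07,-2.563],"dr": [0,0,0]},{"gripper": 0,"delta_pos": [0.125,1.07,-2.563],"dr": [0,0,0]},{"gripper": 0,"delta_pos": [0.125,1.07,-2.563],"dr": [0,0,0]}])

```text
t: 37.57
ee_pos: [465.6, 332.4, 159.9]
orientation: [0.836, 1.404, -0.836]
ft_force: [-0.3, -0.8, -0.4]
width: 5.7
```

apply_moves(increments=[{"gripper": 0,"delta_pos": [2.5,0,0],"dr": [0,0,0]},{"gripper": 0,"delta_pos": [2.5,0,0],"dr": [0,0,0]},{"gripper": 0,"delta_pos": [1.5,0,0],"dr": [0,0,0]},{"gripper": 0,"delta_pos": [0.5,0,0],"dr": [0,0,0]},{"gripper": 0,"delta_pos": [0,0,0],"dr": [0,0,0]}])

```text
t: 37.98
ee_pos: [465.1, 330.5, 88.8]
orientation: [0.834, 1.405, -0.838]
ft_force: [0.5, -1.4, -0.1]
width: 5.7
```

apply_moves(increments=[{"gripper": 0,"delta_pos": [0,0,0],"dr": [0,0,0]},{"gripper": 0,"delta_pos": [0,0,0],"dr": [0,0,0]},{"gripper": 0,"delta_pos": [0,0,0],"dr": [0,0,0]},{"gripper": 0,"delta_pos": [0,0,0],"dr": [0,0,0]},{"gripper": 0,"delta_pos": [0,0,0],"dr": [0,0,0]}])

```text
t: 38.4
ee_pos: [466.6, 331.4, 91.1]
orientation: [0.837, 1.403, -0.835]
ft_force: [0.2, 0.2, -1.4]
width: 5.7
```

```bash
python3 - <<'E'
from h import *
plan([((463.6,330.8,79),down(28.7))])
d=snap("scene","14");platex(d,-66,44,115)
E
```

```text
t 38.4 p [466.6 331.4  91.1] y-dir 28.5 deg x [ 0.002  0.001 -1.   ] F [ 0.2  0.2 -1.4] w 5.7 q [ 0.6   0.5   1.82 -0.    0.82  0.1 ]
rot 1 x [-0.0043  0.     -0.0018]; trans 1 x [ 1.209 -0.293 -0.091] cm
z44 10 x [-63.  -59.9 -59.3] mid -61.2 y [-34.4  22.6]
z62 17 x [-64.1 -60.6 -59.5] mid -61.8 y [-34.6  23.7]
z80 17 x [-63.  -59.8 -59.5] mid -61.2 y [-32.9  14.9]
z97 14 x [-64.1 -60.9 -59.2] mid -61.7 y [-33.8   0.6]
```

apply_moves(increments=[{"gripper": 0,"delta_pos": [0.5,-0.34,-0.05],"dr": [-0.004,0,0]},{"gripper": 0,"delta_pos": [0.6,0,0],"dr": [0,0,0]},{"gripper": 0,"delta_pos": [0,0,0],"dr": [0,0,0]},{"gripper": 0,"delta_pos": [0,0,0],"dr": [0,0,0]},{"gripper": 0,"delta_pos": [0,0,0],"dr": [0,0,0]}])

```text
t: 38.87
ee_pos: [462.8, 330.0, 79.0]
orientation: [0.833, 1.405, -0.833]
ft_force: [-0.3, 0.3, -1.3]
width: 5.8
```

apply_moves(increments=[{"gripper": 0,"delta_pos": [0,0,0],"dr": [0,0,0]},{"gripper": 0,"delta_pos": [0,0,0],"dr": [0,0,0]},{"gripper": 0,"delta_pos": [0,0,0],"dr": [0,0,0]},{"gripper": 0,"delta_pos": [0,0,0],"dr": [0,0,0]},{"gripper": 0,"delta_pos": [0,0,0],"dr": [0,0,0]}])

```text
t: 39.28
ee_pos: [463.0, 330.1, 79.4]
orientation: [0.833, 1.405, -0.833]
ft_force: [-0.1, 0.5, -1.0]
width: 5.8
```

```bash
python3 - <<'E'
from h import *
plan([((463.6,330.8,79),down(28.7))])
d=snap("scene","15");platex(d,-66,40,110)
cv2.imwrite("pics/s15.png",cv2.resize(d["img"][70:160,260:370,::-1],(770,630)[:2],interpolation=cv2.INTER_CUBIC)[:600])
E
```

```text
t 39.3 p [463.  330.1  79.4] y-dir 28.7 deg x [ 0.001  0.    -1.   ] F [-0.1  0.5 -1. ] w 5.8 q [ 0.6   0.51  1.83 -0.    0.8   0.1 ]
trans 1 x [ 0.04   0.089 -0.035] cm
z40 19 x [-68.8 -65.  -63.4] mid -66.1 y [-33.7  17.5]
z58 15 x [-67.  -63.8 -63.3] mid -65.2 y [-32.8  23.5]
z75 15 x [-68.  -64.5 -63.5] mid -65.8 y [-34.5   2. ]
z92 14 x [-67.1 -63.8 -61.5] mid -64.3 y [-33.  -10.8]
```

View pics/s15.png

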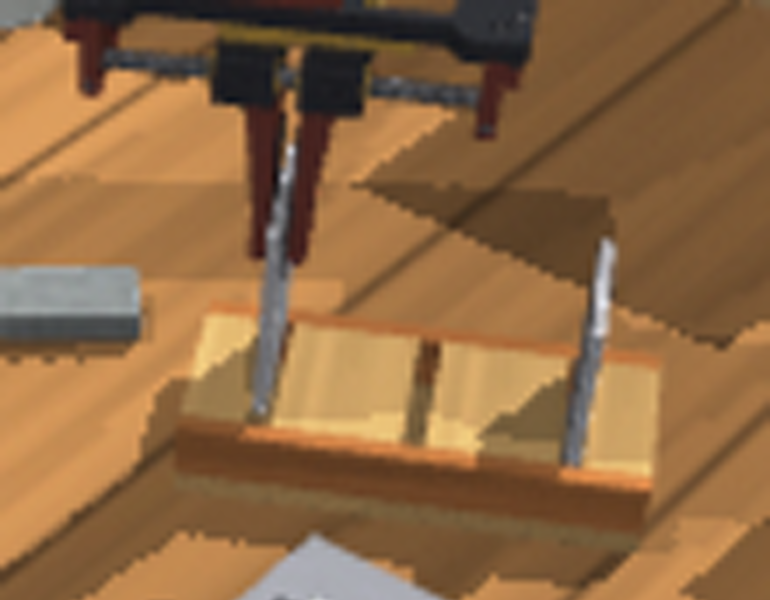

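Plate mid is about −65.7 and the slot is −65.3 to −65.9. I shift +0.3 mm and lower gently.

apply_moves(increments=[{"gripper": 0,"delta_pos": [0.25,0.03,0],"dr": [0,0,0]},{"gripper": 0,"delta_pos": [0.25,0,0],"dr": [0,0,0]},{"gripper": 0,"delta_pos": [0.25,0,0],"dr": [0,0,0]},{"gripper": 0,"delta_pos": [0.25,0,0],"dr": [0,0,0]},{"gripper": 0,"delta_pos": [0,0,0],"dr": [0,0,0]}])

```text
t: 39.75
ee_pos: [462.8, 329.9, 68.6]
orientation: [0.832, 1.406, -0.834]
ft_force: [-0.9, -0.1, -2.2]
width: 6.1
```

apply_moves(increments=[{"gripper": 0,"delta_pos": [0.3,0,0],"dr": [0,0,0]},{"gripper": 0,"delta_pos": [0.3,0,0],"dr": [0,0,0]},{"gripper": 0,"delta_pos": [0.3,0,0],"dr": [0,0,0]},{"gripper": 0,"delta_pos": [0.3,0,0],"dr": [0,0,0]},{"gripper": 0,"delta_pos": [0.2,0,0],"dr": [0,0,0]}])

```text
t: 40.17
ee_pos: [463.0, 330.1, 54.8]
orientation: [0.833, 1.405, -0.833]
ft_force: [0.0, -1.1, -1.3]
width: 5.7
```

apply_moves(increments=[{"gripper": 0,"delta_pos": [0.15,0,0],"dr": [0,0,0]},{"gripper": 0,"delta_pos": [0.15,0,0],"dr": [0,0,0]},{"gripper": 0,"delta_pos": [0.1,0,0],"dr": [0,0,0]},{"gripper": 0,"delta_pos": [0.1,0,0],"dr": [0,0,0]},{"gripper": 0,"delta_pos": [0,0,0],"dr": [0,0,0]}])

```text
t: 40.58
ee_pos: [463.3, 330.3, 50.4]
orientation: [0.833, 1.405, -0.832]
ft_force: [-0.1, -0.5, -0.4]
width: 5.6
```

apply_moves(increments=[{"gripper": 0,"delta_pos": [0.08,0,0],"dr": [0,0,0]},{"gripper": 0,"delta_pos": [0.04,0,0],"dr": [0,0,0]},{"gripper": 0,"delta_pos": [0,0,0],"dr": [0,0,0]},{"gripper": 25,"delta_pos": [0,0,0],"dr": [0,0,0]},{"gripper": 25,"delta_pos": [0,0,0],"dr": [0,0,0]}])

```text
t: 41.0
ee_pos: [463.5, 330.4, 49.4]
orientation: [0.834, 1.405, -0.832]
ft_force: [0.6, 0.4, -0.5]
width: 15.7
```

apply_moves(increments=[{"gripper": 25,"delta_pos": [0,0,0],"dr": [0,0,0]},{"gripper": 25,"delta_pos": [0,0,0],"dr": [0,0,0]},{"gripper": 25,"delta_pos": [0,0,0],"dr": [0,0,0]},{"gripper": 25,"delta_pos": [0,0,0],"dr": [0,0,0]},{"gripper": 25,"delta_pos": [0,0,0],"dr": [0,0,0]}])

```text
t: 41.42
ee_pos: [463.2, 330.2, 49.0]
orientation: [0.833, 1.405, -0.833]
ft_force: [0.3, -1.0, -0.0]
width: 21.9
```

apply_moves(increments=[{"gripper": 25,"delta_pos": [-2,0,0],"dr": [0,0,0]},{"gripper": 25,"delta_pos": [-3,0,0],"dr": [0,0,0]},{"gripper": 25,"delta_pos": [-3,0,0],"dr": [0,0,0]},{"gripper": 25,"delta_pos": [-3,0,0],"dr": [0,0,0]},{"gripper": 25,"delta_pos": [-2,0,0],"dr": [0,0,0]}])

```text
t: 41.83
ee_pos: [463.9, 330.7, 181.8]
orientation: [0.835, 1.404, -0.83]
ft_force: [-0.4, 1.0, 0.1]
width: 21.9
```

apply_moves(increments=[{"gripper": 25,"delta_pos": [-1,-3,0],"dr": [0,0,0]},{"gripper": 25,"delta_pos": [-1,-3,0],"dr": [0,0,0]},{"gripper": 25,"delta_pos": [0,-2,0],"dr": [0,0,0]},{"gripper": 25,"delta_pos": [0,0,0],"dr": [0,0,0]},{"gripper": 25,"delta_pos": [0,0,0],"dr": [0,0,0]}])

```text
t: 42.25
ee_pos: [392.8, 291.8, 199.5]
orientation: [0.834, 1.405, -0.832]
ft_force: [0.6, -0.8, 0.2]
width: 21.9
```

```bash
python3 - <<'E'
from h import *
from workcell import ctrl
d=snap("scene","16");t=snap("top","16");P=cloud(d);hsv=cv2.cvtColor(d["img"],cv2.COLOR_RGB2HSV);z=P[...,2]+1.5
for s,c in((66,(579,393)),(-66,(463,330))):
    platex(d,s,36,105);m=(hsv[...,1]<60)&(np.hypot(P[...,0]-c[0],P[...,1]-c[1])<40)&(z>60)&(z<125);print("top z",np.percentile(z[m],97).round(1))
for c in((607.5,-9.6),(605.1,182.4)):
    k=(abs(P[...,0]-c[0])<45)&(abs(P[...,1]-c[1])<30)&(hsv[...,2]>120)
    a=k&(z>70)&(z<80);b=k&(z>44)&(z<53);print("ribtop",np.median(z[a]).round(1),P[a].mean(0).round(1),"flat",np.median(z[b]).round(1))
o=ctrl.get_obs();print(o["ee_pos"],o["t"])
cv2.imwrite("pics/end.png",np.hstack([cv2.resize(d["img"][60:260,120:400,::-1],(400,286)),cv2.resize(t["img"][80:280,80:360,::-1],(400,286))]))
E
```

```text
z36 12 x [63.7 65.8 68.8] mid 66.3 y [-33.   -2.4]
z53 14 x [63.8 65.4 68.8] mid 66.3 y [-33.5   1.4]
z70 14 x [63.7 66.  69.3] mid 66.5 y [-34.3 -11.4]
z88 39 x [63.7 66.4 69.5] mid 66.6 y [-31.2  27.5]
top z 101.0
z36 17 x [-68.4 -64.3 -62.9] mid -65.6 y [-34.7  21.3]
z53 15 x [-66.3 -63.3 -62.8] mid -64.6 y [-34.   21.6]
z70 20 x [-67.7 -63.7 -62.9] mid -65.3 y [-35.3  21.8]
z88 35 x [-68.5 -65.5 -62.9] mid -65.7 y [-33.5  31.2]
top z 101.0
ribtop 75.5 [608.7 -10.8  73.7] flat 48.2
ribtop 75.4 [608.1 181.3  73.2] flat 48.1
[394.03268358 292.47513325 199.24720354] 42.35
```

View pics/end.png

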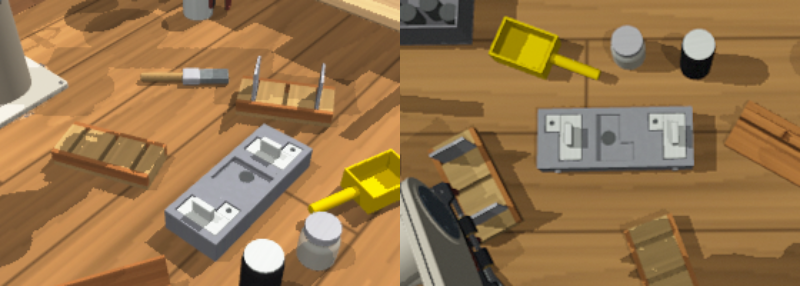

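The final view shows both covers flush in the outer pockets and both plates upright in the leftmost rack. The stand is empty in what is visible, and the can and jar are upright. Handing in.

```bash
python3 -c "
from workcell import ctrl
print(ctrl.close_job())"
```

```text
the job is handed in; nothing more can be done
None
```

I placed all four parts that were present, two covers and two gate plates, and handed the job in at about 42 s. The hand-in gives no verdict, so what follows is from my own last checks.

- **Covers:** both are seated in the two outer pockets. Their flats read 48.1 and 48.2 mm (48 expected) and their rib tops 75.4 and 75.5 mm (76 expected).
- **Plates:** both stand upright in the two outer slots of the leftmost rack. Their tops read 101 mm (100 expected), and they sit within about 1 mm of the slot middle.
- **Can and jar:** both still upright.

What went wrong or disagreed:

- **Missed grasp:** the first attempt on a cover closed on air. The fingertips stood about 29 mm short of where the reported tool position put them, so I measured that offset from depth and allowed for it in every later move.
- **Rim contact:** the first plate touched its slot's edge once, at about 16 N. I raised it, re-measured with the arm at rest, and it then went in freely.
- **Camera disagreement:** the two cameras differed by 1–3 mm, so I set each fit from the scene camera alone.

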